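# Fit a fresh filter cassette in the bench dust extractor and start it

### The arm

A 7-joint arm with a two-finger parallel gripper is mounted at the origin on the work surface. World frame = base frame: x ahead of the robot, y to its left, z up, the work surface at z = 0. Lengths are in m, angles in rad, forces in N, time in s.
With the tool pointing down it reaches from about 0.35 to 0.775 m from the base axis. Payload 3.1 kg.
Tool frame: the origin (TCP) lies at the very end of the fingers, on their centre line; the grasp point (between the pads) lies r.tcp_to_grasp behind it (r.tcp_to_grasp is the distance from the TCP to the grasp point, in m); z points along the fingers, y is the line along which they close (so a half turn about z gives the same grasp; the last joint's range is limited). The gripper opens to 85 mm and grips with 20 to 120 N. Pads are 22 mm wide; open, the fingers measure 114 mm over their backs; the gripper's body (76 mm by 85 mm) begins 54 mm behind the grasp point. The pads swing forward as they close: fully open they stand 13 mm farther back than shut.
Start: joints at [1.203, 0.311, 0.014, 1.512, -0.004, 1.319, -0.027], TCP at [0.176, -0.521, 0.206] pointing down, gripper open.
Joint ranges: [-2.7, 2.7], [-0.3, 1.91], [-1.27, 1.3], [0.12, 2.57], [-1.44, 4.58], [0.2, 2.03], [-3.05, 3.05]. Speed limits (rad/s): [2.79, 2.79, 3.14, 3.14, 3.14, 3.14, 3.14].

### API

Orientations are given as [roll, pitch, yaw] about the fixed x, y, z axes, in that order (R = Rz(yaw) Ry(pitch) Rx(roll)).
In Python, from plant import r, cams gives the robot as it stands.
- The arm moves only by the tool apply_moves, never from a script. Its argument "increments" is a list of rows, each an object of numbers: "x", "y", "z": the shift along the tool's x, y, z as a fraction of full scale; "turn": the turn about the tool's z as a fraction of full scale; "gripper": the opening, from -1 (shut) to 1 (fully open). In form: [{"x": .., "y": .., "z": .., "turn": .., "gripper": ..}, ...]. A call has 1 to 12 rows; each row is the pose to reach, as a shift and turn from the pose commanded when the call began, along the tool's axes at that moment; what a row does not reach only later rows make up. Full scale, the value 1, is 30 cm for a shift and 90 degrees for a turn. A row lasts 1/10 s, in which the tool goes at most 50 mm and 8.59 degrees, less where a joint would pass 70% of its speed; a pose out of reach is approached as far as the arm can. A call with a number of a shift or a turn outside -1 to 1 is refused whole. A call with a gripper value outside its range is refused whole. The fingers move at their own pace and stop on an object; the grip force is fixed at half the most. Time passes only in rows, so rows that repeat a pose let the fingers close. It gives the time, the measured TCP pose, the force, the opening and the grip force at its end, in the units of the state.
- r.get_obs(): the state, without advancing time (a new reading comes with each control period).
- cams.capture(name): name is "scene" or "side" or "wrist"; returns a dict with "frame" (384x512x3 uint8, red, green, blue), "K" (3x3 intrinsics, pixels), "R" (3x3) and "t" (3): a world point X has camera coordinates R X + t. Camera axes: x right, y down, z forward; pixel columns grow to the right and rows downward; lengths in m; the calibration is good to about 2 mm. A picture is of the moment at which its call begins. There is no depth.
- r.sign_off(): hands the job in; it is judged then, once.
The state is a dict: "clock": time; "q": joint angles; "qd": joint speeds; "effort": joint torques, N m; "position": TCP position; "tool_rot": TCP orientation; "wrist_force": force on the tool from outside, world axes, zero at the start; "torque": the same for the moment, N m; "grip_width": finger opening in m; "grasp_force": force on a finger pad.
Only numpy, scipy, OpenCV 4.12 (cv2) and the standard library are available. Lean on these libraries where they do the work, as an engineer would, in place of code of your own. Each camera call takes 0.05 s, during which the arm holds its last target. There are 200 camera calls.

### The job

Take the fresh filter cassette (blue frame, white pleats) out of the wooden rack and, with the extractor's door still open, slide it into the slot until it is fully home. Then push the door shut until it clicks onto its catch, and only after that push the green run lever on the roof all the way over, away from the door. Leave the used cassette (black frame) in its place in the rack, and do not disturb the other things on the bench.

Things in the scene. Friction and masses are not known exactly. Their poses are not given: they have to be found in the camera images.
- extractor: white bench dust extractor, fixed, 230 mm deep (x), 170 wide (y), 134 high; roof begins 2 mm behind the front plane. Origin: at bench height in its open front plane, midway across; x points into the machine, y to its left from the robot. At y = -20 mm is an upright cassette slot, 17 mm wide, mouth flared to 30, floor at 20 mm, roof underside at 128, back stop 120 in; orange lines on roof above it
- slot_mouth (a point): point on the slot's floor (20 mm above bench) in the front plane, on the slot's centre line; axes as the extractor's (x: direction of insertion)
- slot_home (a point): where the centre of the cassette's underside is when fully home: 60 mm in from slot_mouth, on the slot's floor; axes as the extractor's. The cassette's outer end is then flush with the front plane
- door (a joint): door angle, rad: 0 shut and seated, grows as it opens towards the robot, to 2.2; starts wide open. A sprung roller catch resists from 0.10 to 0.04 rad (about 4 N at the free edge), then snaps it in to 0; short of that it springs back. Grey flat panel 170 mm wide, 12 thick, 8 to 130 mm above the bench, orange strip down its free edge; stays where it is left
- door_hinge (a point): on the door's vertical hinge line (left, +y edge of the front plane) at the height of the door's top, 130 mm above the bench. Shut, the panel runs from here along the extractor's -y, its inner face 3 mm and its outer face 15 mm in front of the hinge line
- door_edge (a point): on the door's outer face at its top edge, 150 mm from the hinge line (20 mm from the free edge); moves with the door, its x axis is the inward normal of the door's face (points into the machine when shut)
- run_lever (a joint): angle of the green run lever, rad: 0 off, leaning towards the door and the robot; 1.0 fully on, leaning away into the extractor's +x; stays where it is left
- run_lever_tip (a point): centre of the 26 mm green ball on the tip of the run lever; lever pivot is 60 mm lower down the rod, 156 mm above the bench, 70 mm behind the front plane and 55 mm left (+y) of the extractor's centre line, on a base 70 x 50 mm, 25 mm high, on the roof; moves with the lever
- rack: wooden rack, fixed, 130 x 125 mm, with two upright slots 19 mm wide along its x axis at y = +35 and -35 mm; slot floor 10 mm above the bench, rib tops at 51 mm. Origin at the centre of its underside
- fresh_filter: filter cassette with blue frame and white pleats, 120 mm (its x) x 14 mm (y) x 100 mm (z), about 0.16 kg, standing on edge in one of the rack's slots; origin at the centre of its underside. Either end may go in first
- used_filter: the other cassette, same size, black frame and brown pleats, in the other rack slot; to be left there
- oil_jar: amber glass jar with black cap, 54 mm wide, 75 mm high; origin at centre of its underside
- bur_block: wooden block 90 x 50 x 35 mm full of steel burs (68 mm high in all); origin at centre of its underside
- blower: terracotta rubber blower bulb standing upright, 64 mm wide, 95 mm high; origin at centre of its underside
- brush_tin: open aluminium cup, 74 mm wide, 85 mm high; origin at centre of its underside
- scraper: yellow-handled screwdriver, 170 mm long, lying flat on the bench between the robot and the extractor; under 35 mm high
- pliers: red-handled pliers about 140 mm long lying flat, 12 mm high; origin at the pivot, underside
- parts_tray: white divided tray 140 x 100 x 25 mm; origin at centre of its underside
Things that resemble listed ones, but are neither listed nor needed, are in the scene too. Of the things like the fresh_filter, leave any that is pink, red or yellow; of the rest the smaller one is meant.

How it is judged:
By the outcome, as a careful person would: the job done as asked, in the order asked, and still so for the second after the job is handed in, with the robot touching nothing.
It also fails if it takes over 67 s, if anything falls off the work surface, if the arm or the gripper's body presses on something with over 40 N, if the wrist force passes 120 N, or if a joint passes its speed limit or range.

## Working session

There is one attempt and no reset: what is moved stays moved. The work goes in short steps, Python scripts to look and compute and a tool call to move; the robot and the scene stay as the last step left them, time stands still between calls to the robot, and variables do not carry over. Pictures are saved under pics/ and viewed, at most 10 in all, crops included, and the job is handed in when it is done.

Besides the shell and the picture viewer there is one more tool, called after "Emit:" as name(argument=value, ...), one argument or row to a line, values as JSON. apply_moves: Moves the arm, as the interface text tells. Its arguments: {"type":"object","properties":{"increments":{"type":"array","items":{"type":"object","properties":{"x":{"type":"number","minimum":-1,"maximum":1},"y":{"type":"number","minimum":-1,"maximum":1},"z":{"type":"number","minimum":-1,"maximum":1},"turn":{"type":"number","minimum":-1,"maximum":1},"gripper":{"type":"number"}}}}},"required":["increments"]}

```bash
ls; mkdir -p pics
python3 - <<'E'
from plant import r,cams
import cv2,numpy as np,pickle
o=r.get_obs();print({k:np.round(v,3) for k,v in o.items()},r.tcp_to_grasp)
d={}
for n in("scene","side","wrist"):
    c=cams.capture(n);d[n]=c;cv2.imwrite(f"pics/{n}0.png",c["frame"][:,:,::-1]);print(n,c["K"].round(1).tolist(),c["R"].round(3).tolist(),c["t"].round(3))
pickle.dump(d,open("c0.pkl","wb"))
a=cv2.resize(d["scene"]["frame"],(800,600),interpolation=cv2.INTER_CUBIC);cv2.imwrite("pics/scene0b.png",a[:,:,::-1])
a=cv2.resize(d["side"]["frame"],(800,600),interpolation=cv2.INTER_CUBIC);cv2.imwrite("pics/side0b.png",a[:,:,::-1])
E
```

```text
pics
{'clock': np.float64(0.0), 'q': array([ 1.203,  0.312,  0.014,  1.513, -0.004,  1.319, -0.027]), 'qd': array([ 0.001, -0.   , -0.002, -0.001, -0.001, -0.001, -0.001]), 'effort': array([-0.0000e+00, -3.7991e+01,  1.4600e-01, -2.3059e+01,  1.2000e-02,
        1.3000e-02, -0.0000e+00]), 'position': array([ 0.176, -0.52 ,  0.205]), 'tool_rot': array([-3.139,  0.   ,  0.326]), 'wrist_force': array([ 0.368, -0.289, -0.161]), 'torque': array([-0.048,  0.02 , -0.045]), 'grasp_force': np.float64(0.0), 'grip_width': np.float64(0.085)} 0.0187
scene [[347.9, 0.0, 260.1], [0.0, 347.9, 190.4], [0.0, 0.0, 1.0]] [[0.847, 0.531, -0.013], [0.415, -0.676, -0.609], [-0.332, 0.51, -0.793]] [-0.451 -0.165  1.645]
side [[402.7, 0.0, 253.8], [0.0, 402.7, 190.6], [0.0, 0.0, 1.0]] [[0.99, -0.14, -0.002], [-0.104, -0.73, -0.675], [0.093, 0.669, -0.737]] [-0.551  0.116  1.346]
wrist [[305.5, 0.0, 256.8], [0.0, 305.5, 183.6], [0.0, 0.0, 1.0]] [[0.32, -0.947, -0.002], [-0.902, -0.306, 0.303], [-0.288, -0.095, -0.953]] [-0.549 -0.041  0.379]
```

View pics/scene0b.png

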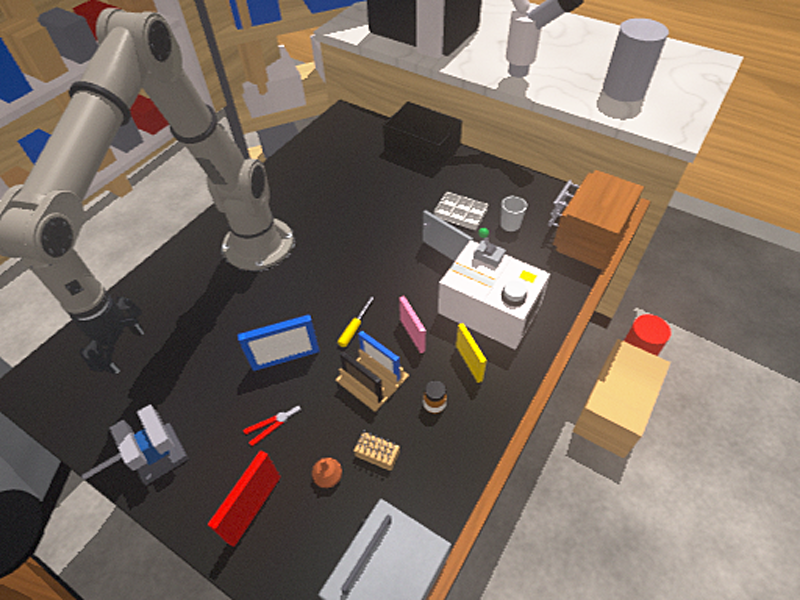

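View pics/side0b.png

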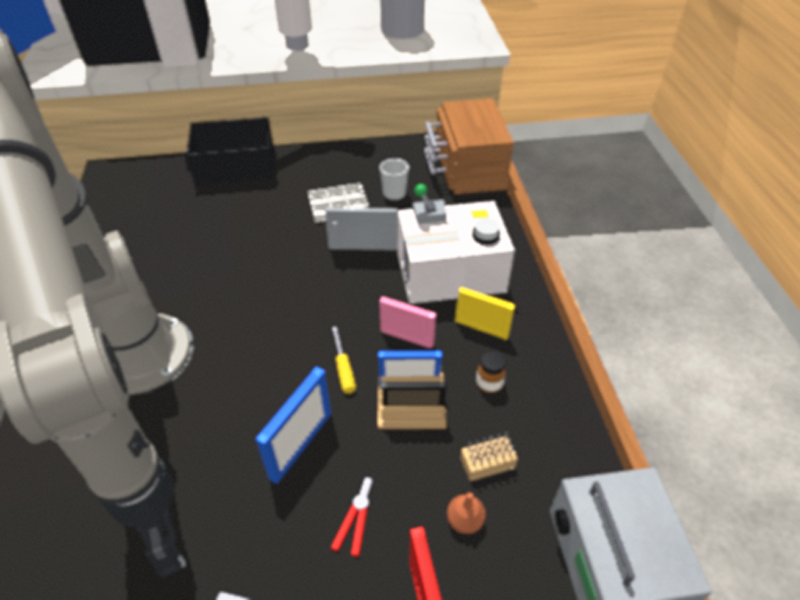

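The scene view shows the blue cassette in the rack's far slot at about (380,352) of 800x600, and the black one at (360,378). The extractor is at (495,290), with its door open to the left at (445,232) and the green ball at (484,233). The side view agrees: blue (410,362), extractor (455,250), ball (421,189). Next I'll triangulate these points roughly.

```bash
cat > h.py <<'E'
import numpy as np,cv2,pickle
def ray(c,p):
    d=c["R"].T@np.linalg.inv(c["K"])@np.array([p[0],p[1],1.]);return -c["R"].T@c["t"],d/np.linalg.norm(d)
def onz(c,p,z):
    o,d=ray(c,p);return o+d*(z-o[2])/d[2]
def tri(cs,ps):
    A=np.zeros((3,3));b=np.zeros(3);L=[ray(c,p) for c,p in zip(cs,ps)]
    for o,d in L:
        M=np.eye(3)-np.outer(d,d);A+=M;b+=M@o
    X=np.linalg.solve(A,b);return X,max(np.linalg.norm((np.eye(3)-np.outer(d,d))@(X-o)) for o,d in L)
def proj(c,X):
    v=c["K"]@(c["R"]@np.asarray(X,float)+c["t"]);return v[:2]/v[2]
def mask(c,lo,hi,roi=None):
    m=cv2.inRange(cv2.cvtColor(c["frame"],cv2.COLOR_RGB2HSV),np.array(lo),np.array(hi))
    if roi is not None:
        k=np.zeros_like(m);x0,y0,x1,y1=roi;k[y0:y1,x0:x1]=1;m*=k
    return m
def blobs(m,n=5,amin=6):
    _,_,s,ce=cv2.connectedComponentsWithStats(m);i=[j for j in np.argsort(-s[:,4]) if j>0 and s[j,4]>=amin][:n]
    return [(ce[j].round(1).tolist(),s[j].tolist()) for j in i]
def body(v,yaw):  # world delta -> tool x,y (tool down, roll pi): x_t=(c,s), y_t=(s,-c)
    c,s=np.cos(yaw),np.sin(yaw);return np.array([v[0]*c+v[1]*s,v[0]*s-v[1]*c])
E
python3 - <<'E'
from h import *
d=pickle.load(open("c0.pkl","rb"));s,q=d["scene"],d["side"]
print("base px",proj(s,[0,0,0]),proj(q,[0,0,0]))
f=1/1.5625
g=[]
for c,roi in((s,(280,130,340,175)),(q,(250,110,290,140))):
    b=blobs(mask(c,(45,90,40),(80,255,255),roi));print(b);g.append(b[0][0])
print("ball",tri([s,q],g))
for c,roi in((s,(215,205,270,245)),(q,(235,220,290,250))): print("blue",blobs(mask(c,(100,120,60),(125,255,255),roi)))
for n,a,b in(("front-top-left",(471,245),(398,209)),("back left",(549,270),(497,204)),("fr right top",(440,284),(407,268)),("back right top",(530,308),(512,254)),("door free top",(423,211),(328,209)),("rack",(372,375),(411,398))):
    print(n,tri([s,q],[np.array(a)*f,np.array(b)*f]))
for n,c in(("scene",s),("side",q)):
    r=(195,120,355,240) if n=="scene" else (195,110,335,215)
    im=c["frame"][r[1]:r[3],r[0]:r[2]];cv2.imwrite(f"pics/{n}0c.png",cv2.resize(im,None,fx=5,fy=5,interpolation=cv2.INTER_CUBIC)[:,:,::-1])
E
```

```text
base px [164.72448969 155.61076502] [ 89.08577365 225.23829499]
[([309.3, 148.3], [307, 146, 6, 6, 31])]
[([268.8, 120.8], [265, 117, 9, 9, 64])]
ball (array([0.63707563, 0.20301631, 0.20996063]), np.float64(0.0003215312355382937))
blue [([243.2, 223.7], [229, 212, 27, 31, 182])]
blue [([261.2, 227.8], [241, 223, 43, 17, 343])]
front-top-left (array([0.595851  , 0.22943606, 0.12631609]), np.float64(0.008116490119228015))
back left (array([0.82004238, 0.22136393, 0.14156498]), np.float64(0.009073406003448865))
fr right top (array([0.58876976, 0.07618772, 0.09887575]), np.float64(0.0029056552906840173))
back right top (array([0.82587711, 0.10488449, 0.10235406]), np.float64(0.01887659767859161))
door free top (array([0.43124703, 0.25200387, 0.13829718]), np.float64(0.0016002572860119866))
rack (array([ 0.55582145, -0.19901231,  0.0079512 ]), np.float64(0.0029001719523782765))
```

View pics/scene0c.png

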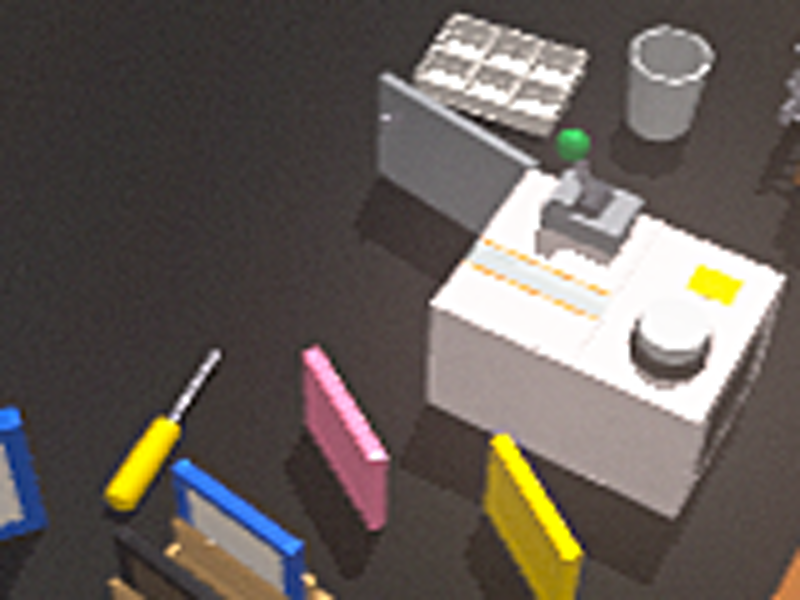

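The enlarged crop shows the roof's corners at (532,172), (430,303), (702,420) and (783,275), the door's free edge at (383,80), and the blue cassette's top running from (180,465) to (297,550). I'll measure these, then work out a wrist-camera viewpoint.

Run:
```python
from h import *
d=pickle.load(open("c0.pkl","rb"));s,q,w=d["scene"],d["side"],d["wrist"]
P=lambda x,y:(195+x/5-.4,120+y/5-.4)
for n,p,z in(("FL",(532,172),.134),("FR",(430,303),.134),("BR",(702,420),.134),("BL",(783,275),.134),("o1a",(485,241),.134),("o1b",(608,292),.134),("o2a",(475,266),.134),("o2b",(598,316),.134),("doorfree",(383,78),.13),("fA",(183,465),.11),("fB",(297,548),.11)):
    print(n,onz(s,P(*p),z).round(4))
# blue filter top by mask, side view
m=mask(q,(100,120,60),(125,255,255),(235,220,290,250))
for y in range(222,242): 
    xs=np.where(m[y])[0]
    if len(xs): print(y,xs.min(),xs.max(),len(xs),end='; ')
print()
for p in((242,224),(283,224)): print(onz(q,p,.11).round(4))
Cw=-w["R"].T@w["t"];yaw=.326;pos=np.array([.176,-.52,.205])
print("cam off tool",body((Cw-pos)[:2],yaw),Cw[2]-pos[2],"fwd",body(w["R"][2,:2],yaw),w["R"][2,2])
```

```text
FL [0.5948 0.2261 0.134 ]
FR [0.5928 0.0591 0.134 ]
BR [0.8225 0.0675 0.134 ]
BL [0.8179 0.2305 0.134 ]
o1a [0.5984 0.1385 0.134 ]
o1b [0.7072 0.1422 0.134 ]
o2a [0.6044 0.111  0.134 ]
o2b [0.7115 0.1163 0.134 ]
doorfree [0.428  0.2618 0.13  ]
fA [ 0.504  -0.1569  0.11  ]
fB [ 0.6164 -0.1729  0.11  ]
223 250 279 23; 224 242 282 41; 225 241 283 43; 226 241 283 43; 227 241 283 43; 228 241 283 43; 229 242 282 38; 230 242 282 8; 231 242 282 8; 232 242 282 8; 233 242 281 7; 234 242 281 7; 235 242 281 7; 236 242 281 7; 237 242 280 6; 238 242 280 6; 239 242 279 5; 
[ 0.4991 -0.1518  0.11  ]
[ 0.621  -0.1691  0.11  ]
cam off tool [0.07573939 0.00099891] 0.1671285807354809 fwd [-0.30327568 -0.0022223 ] -0.9529002706396448
```

Emit:
apply_moves(
  increments=[
    {"z": -0.16, "gripper": 0.2},
    {"x": 0.15, "y": -0.075, "z": -0.16, "gripper": 0.2},
    {"x": 0.3, "y": -0.15, "z": -0.16, "gripper": 0.2},
    {"x": 0.45, "y": -0.225, "z": -0.16, "gripper": 0.2},
    {"x": 0.6, "y": -0.3, "z": -0.16, "gripper": 0.2},
    {"x": 0.75, "y": -0.375, "z": -0.16, "gripper": 0.2},
    {"x": 0.9, "y": -0.45, "z": -0.16, "gripper": 0.2},
    {"x": 1, "y": -0.5, "z": -0.16, "gripper": 0.2},
    {"x": 1, "y": -0.5, "z": -0.16, "gripper": 0.2},
  ],
)

```text
invalid input
```

Emit:
apply_moves(
  increments=[
    {"x": 0.15, "y": -0.08, "turn": 0.09, "gripper": 0.2},
    {"x": 0.3, "y": -0.16, "turn": 0.18, "gripper": 0.2},
    {"x": 0.47, "y": -0.26, "turn": 0.27, "gripper": 0.2},
    {"x": 0.47, "y": -0.26, "turn": 0.297, "gripper": 0.2},
    {"x": 0.47, "y": -0.26, "turn": 0.297, "gripper": 0.2},
    {"x": 0.47, "y": -0.26, "turn": 0.297, "gripper": 0.2},
  ],
)

```text
invalid input
```

Run:
```python
from plant import r,cams
from h import *
o=r.get_obs();print(o["position"].round(4),o["tool_rot"].round(4),o["grip_width"],o["wrist_force"].round(1),o["qd"].round(3))
c=cams.capture("wrist");pickle.dump(c,open("c1.pkl","wb"))
cv2.imwrite("pics/w1.png",cv2.resize(c["frame"],(768,576),interpolation=cv2.INTER_CUBIC)[:,:,::-1])
print(blobs(mask(c,(100,120,60),(125,255,255))))
```

```text
[ 0.1759 -0.5205  0.2051] [-3.1398e+00  1.0000e-04  3.2590e-01] 0.08553442195379941 [-0.2  0.4  0.5] [-0.001 -0.002  0.001 -0.005  0.001  0.001  0.001]
[([115.3, 4.9], [91, 0, 42, 15, 366])]
```

View pics/w1.png

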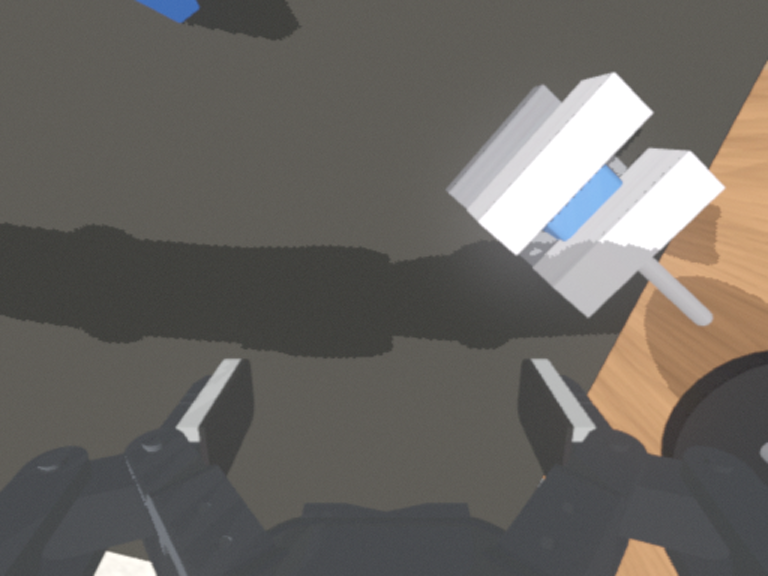

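Nothing moved: both calls were refused, probably because every row needs all five numbers. The picture is still from the start pose and shows the open pads at (215,410) and (565,410), the big decoy's corner at top left, and a grey vice on the right. I'll resend with full rows.

Emit:
apply_moves(
  increments=[
    {"x": 0, "y": 0, "z": -0.16, "turn": 0, "gripper": 0.2},
    {"x": 0.15, "y": -0.075, "z": -0.16, "turn": 0, "gripper": 0.2},
    {"x": 0.3, "y": -0.15, "z": -0.16, "turn": 0, "gripper": 0.2},
    {"x": 0.45, "y": -0.225, "z": -0.16, "turn": 0, "gripper": 0.2},
    {"x": 0.6, "y": -0.3, "z": -0.16, "turn": 0, "gripper": 0.2},
    {"x": 0.75, "y": -0.375, "z": -0.16, "turn": 0, "gripper": 0.2},
    {"x": 0.9, "y": -0.45, "z": -0.16, "turn": 0, "gripper": 0.2},
    {"x": 1, "y": -0.5, "z": -0.16, "turn": 0, "gripper": 0.2},
    {"x": 1, "y": -0.5, "z": -0.16, "turn": 0, "gripper": 0.2},
  ],
)

```text
clock: 1.1
position: [0.417, -0.2761, 0.2538]
tool_rot: [-3.139, -0.004, 0.339]
wrist_force: [0.2, 0.1, -0.6]
grip_width: 0.0511
grasp_force: 0.0
```

Emit:
apply_moves(
  increments=[
    {"x": 0.15, "y": -0.08, "z": 0, "turn": 0.09, "gripper": 0.2},
    {"x": 0.3, "y": -0.16, "z": 0, "turn": 0.18, "gripper": 0.2},
    {"x": 0.45, "y": -0.25, "z": 0, "turn": 0.27, "gripper": 0.2},
    {"x": 0.45, "y": -0.25, "z": 0, "turn": 0.297, "gripper": 0.2},
    {"x": 0.45, "y": -0.25, "z": 0, "turn": 0.297, "gripper": 0.2},
    {"x": 0.45, "y": -0.25, "z": 0, "turn": 0.297, "gripper": 0.2},
  ],
)

```text
clock: 1.7
position: [0.5155, -0.1696, 0.2535]
tool_rot: [3.14, 0.001, -0.14]
wrist_force: [-0.1, -0.9, 0.6]
grip_width: 0.0517
grasp_force: 0.0
```

Run:
```python
from plant import r,cams
from h import *
o=r.get_obs();print(o["position"].round(4),o["tool_rot"].round(4),o["qd"].round(3))
c=cams.capture("wrist");pickle.dump(c,open("c2.pkl","wb"))
cv2.imwrite("pics/w2.png",cv2.resize(c["frame"],(768,576),interpolation=cv2.INTER_CUBIC)[:,:,::-1])
print(blobs(mask(c,(100,120,60),(125,255,255))))
```

```text
[ 0.5155 -0.1696  0.2535] [ 3.1403e+00  1.3000e-03 -1.4010e-01] [ 0.03  -0.01   0.026  0.008  0.006 -0.001 -0.002]
[([300.6, 257.5], [288, 222, 28, 77, 1056]), ([369.6, 266.9], [344, 250, 47, 38, 261]), ([423.8, 339.7], [419, 334, 11, 13, 61]), ([252.9, 89.2], [252, 65, 2, 52, 57])]
```

View pics/w2.png

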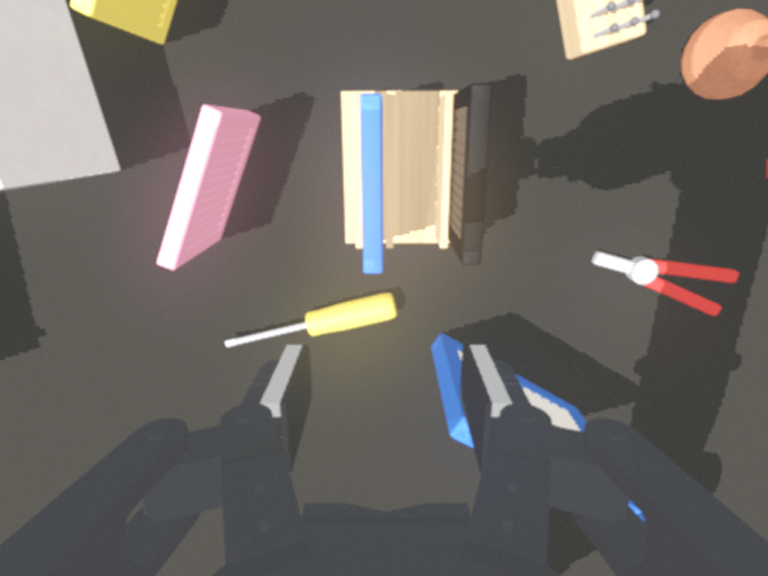

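The wrist view shows the blue cassette's top from (371,95) to (373,262), the black one to its right at (475,170), the pink decoy at (205,185), and the screwdriver in front. The gripper is well aligned.

Run:
```python
from h import *
c=pickle.load(open("c2.pkl","rb"))
m=mask(c,(95,100,40),(125,255,255),(225,55,275,190))
pts=[]
for y in range(66,170,12):
    x=np.where(m[y])[0];pts.append((x.min(),x.max()+1))
    print(y,x.min(),x.max()+1,[onz(c,(v-.5,y),.11).round(4).tolist() for v in (x.min(),x.max()+1)])
v=c["frame"][:,248].astype(int)
for y in list(range(60,68))+list(range(168,186)): print(y,v[y].tolist(),end=' ')
print()
for y in(62,173.5,): print(onz(c,(248,y),.11))
```

```text
66 243 254 [[0.611, -0.1705, 0.11], [0.6095, -0.1808, 0.11]]
78 242 254 [[0.6005, -0.1679, 0.11], [0.5988, -0.1793, 0.11]]
90 242 254 [[0.5896, -0.1662, 0.11], [0.5879, -0.1777, 0.11]]
102 242 254 [[0.5784, -0.1644, 0.11], [0.5768, -0.1761, 0.11]]
114 243 254 [[0.5669, -0.1636, 0.11], [0.5653, -0.1745, 0.11]]
126 243 254 [[0.5552, -0.1618, 0.11], [0.5536, -0.1728, 0.11]]
138 243 254 [[0.5432, -0.16, 0.11], [0.5417, -0.1711, 0.11]]
150 243 255 [[0.531, -0.1581, 0.11], [0.5292, -0.1703, 0.11]]
162 243 255 [[0.5184, -0.1561, 0.11], [0.5167, -0.1685, 0.11]]
60 [215, 193, 163] 61 [255, 254, 223] 62 [214, 211, 252] 63 [151, 204, 255] 64 [152, 218, 255] 65 [156, 222, 255] 66 [153, 218, 255] 67 [153, 218, 255] 168 [147, 201, 255] 169 [148, 202, 255] 170 [147, 201, 255] 171 [148, 202, 255] 172 [149, 203, 255] 173 [151, 208, 255] 174 [155, 214, 255] 175 [157, 216, 255] 176 [157, 216, 255] 177 [157, 217, 255] 178 [155, 213, 255] 179 [151, 209, 255] 180 [151, 209, 255] 181 [145, 201, 255] 182 [130, 149, 207] 183 [125, 118, 119] 184 [125, 117, 103] 185 [124, 116, 103] 
[ 0.61374472 -0.17617969  0.11      ]
[ 0.50528989 -0.15994263  0.11      ]
```

Emit:
apply_moves(
  increments=[
    {"x": -0.013, "y": -0.027, "z": 0, "turn": 0, "gripper": 0.2},
    {"x": -0.013, "y": -0.027, "z": 0.15, "turn": 0, "gripper": 0.2},
    {"x": -0.013, "y": -0.027, "z": 0.3, "turn": 0, "gripper": 0.2},
    {"x": -0.013, "y": -0.027, "z": 0.4, "turn": 0, "gripper": 0.2},
    {"x": -0.013, "y": -0.027, "z": 0.4, "turn": 0, "gripper": 0.2},
    {"x": -0.013, "y": -0.027, "z": 0.4, "turn": 0, "gripper": 0.2},
  ],
)

```text
clock: 2.35
position: [0.5131, -0.1608, 0.1346]
tool_rot: [3.141, -0.0, -0.142]
wrist_force: [0.9, -0.1, 0.7]
grip_width: 0.0512
grasp_force: 0.0
```

Run:
```python
from plant import r,cams
from h import *
o=r.get_obs();print(o["position"].round(4),o["tool_rot"].round(4))
c=cams.capture("wrist");pickle.dump(c,open("c3.pkl","wb"))
cv2.imwrite("pics/w3.png",cv2.resize(c["frame"],(768,576),interpolation=cv2.INTER_CUBIC)[:,:,::-1])
m=mask(c,(95,100,40),(125,255,255))
for y in (150,200,230,250,270):
    x=np.where(m[y,220:290])[0]+220
    if len(x): print(y,x.min(),x.max()+1,[onz(c,(v-.5,y),.11).round(4).tolist() for v in (x.min(),x.max()+1)])
```

```text
[ 0.5131 -0.1608  0.1346] [ 3.1414e+00 -2.0000e-04 -1.4210e-01]
150 245 266 [[0.5515, -0.1594, 0.11], [0.5496, -0.1726, 0.11]]
200 246 266 [[0.5178, -0.1548, 0.11], [0.5159, -0.1681, 0.11]]
```

View pics/w3.png

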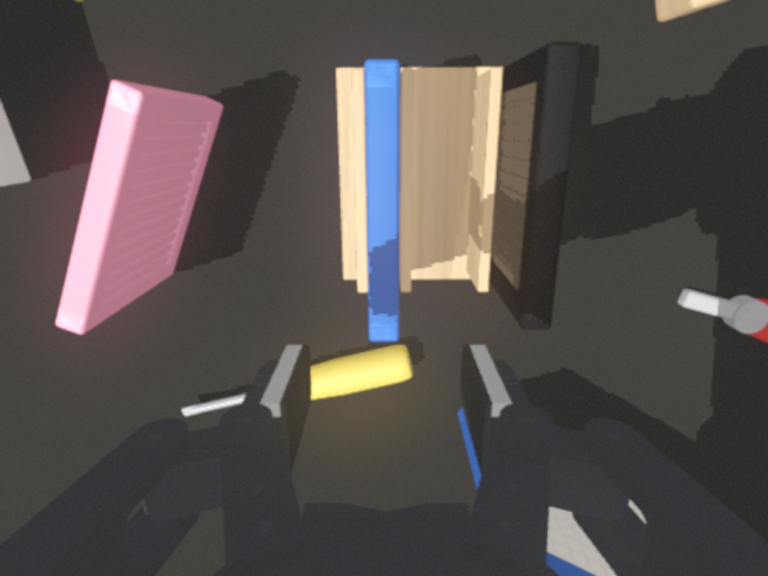

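The view shows the cassette centred between the pads (column 384 against 386), with its near end at row 340. Now I'll descend and grip.

Emit:
apply_moves(
  increments=[
    {"x": 0, "y": 0, "z": 0.12, "turn": 0, "gripper": 0.2},
    {"x": 0, "y": 0, "z": 0.212, "turn": 0, "gripper": 0.2},
    {"x": 0, "y": 0, "z": 0.212, "turn": 0, "gripper": 0.2},
    {"x": 0, "y": 0, "z": 0.212, "turn": 0, "gripper": -1},
    {"x": 0, "y": 0, "z": 0.212, "turn": 0, "gripper": -1},
    {"x": 0, "y": 0, "z": 0.212, "turn": 0, "gripper": -1},
    {"x": 0, "y": 0, "z": 0.212, "turn": 0, "gripper": -1},
    {"x": 0, "y": 0, "z": 0.212, "turn": 0, "gripper": -1},
  ],
)

```text
clock: 3.2
position: [0.5157, -0.1605, 0.0731]
tool_rot: [3.141, -0.005, -0.141]
wrist_force: [-0.6, 0.7, 6.0]
grip_width: 0.012
grasp_force: 60.7
```

Emit:
apply_moves(
  increments=[
    {"x": 0, "y": 0, "z": -0.08, "turn": 0, "gripper": -1},
    {"x": 0, "y": 0, "z": -0.22, "turn": 0, "gripper": -1},
    {"x": 0, "y": 0, "z": -0.37, "turn": 0, "gripper": -1},
    {"x": 0, "y": 0, "z": -0.52, "turn": 0, "gripper": -1},
    {"x": 0, "y": -0.08, "z": -0.56, "turn": 0, "gripper": -1},
    {"x": -0.04, "y": -0.2, "z": -0.56, "turn": -0.03, "gripper": -1},
    {"x": -0.06, "y": -0.35, "z": -0.56, "turn": -0.06, "gripper": -1},
    {"x": -0.085, "y": -0.5, "z": -0.56, "turn": -0.112, "gripper": -1},
    {"x": -0.085, "y": -0.63, "z": -0.56, "turn": -0.112, "gripper": -1},
    {"x": -0.085, "y": -0.695, "z": -0.56, "turn": -0.112, "gripper": -1},
    {"x": -0.085, "y": -0.695, "z": -0.56, "turn": -0.112, "gripper": -1},
    {"x": -0.085, "y": -0.695, "z": -0.56, "turn": -0.112, "gripper": -1},
  ],
)

```text
clock: 4.4
position: [0.5173, 0.0493, 0.2384]
tool_rot: [3.14, 0.0, 0.036]
wrist_force: [0.4, -1.7, -1.4]
grip_width: 0.0122
grasp_force: 59.7
```

Run:
```python
from plant import r,cams
from h import *
o=r.get_obs();print(o["position"].round(4),o["tool_rot"].round(4),o["grip_width"],o["grasp_force"],o["wrist_force"].round(1))
c=cams.capture("wrist");pickle.dump(c,open("c4.pkl","wb"))
cv2.imwrite("pics/w4.png",cv2.resize(c["frame"],(768,576),interpolation=cv2.INTER_CUBIC)[:,:,::-1])
```

```text
[0.5173 0.0493 0.2384] [3.1402e+00 1.0000e-04 3.5700e-02] 0.012173966322202329 59.67534899711609 [ 0.4 -1.7 -1.4]
```

View pics/w4.png

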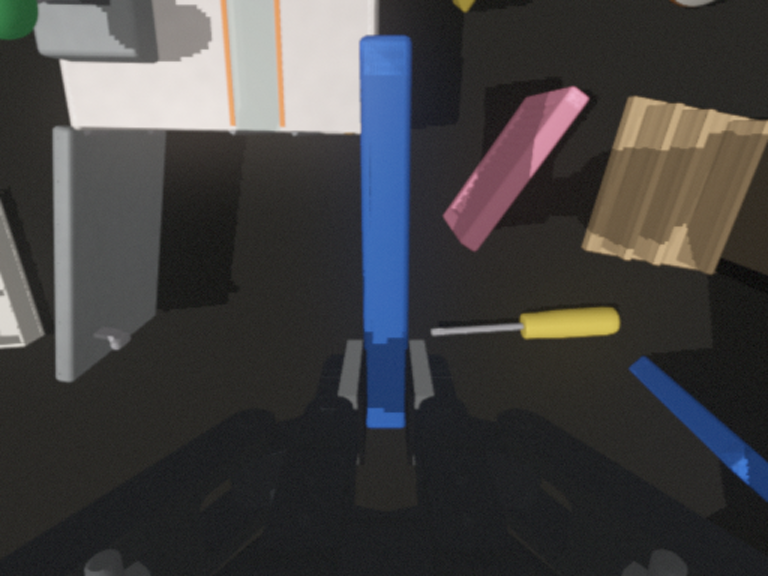

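The view shows the roof's front edge from (75,128) to (360,133), and the orange lines at (232,125) and (282,125). The door stands open on the left at (60-160, 130-380), and the held cassette runs straight along the tool's x. Now to measure the slot line and the cassette's pose in the hand.

Run:
```python
from h import *
c=pickle.load(open("c4.pkl","rb"))
m=mask(c,(8,120,120),(20,255,255),(140,0,200,84))
L=[[],[]]
for y in range(4,82,6):
    n,_,s,ce=cv2.connectedComponentsWithStats(m[y:y+1]);
    xs=sorted(ce[1:,0])
    if len(xs)==2:
        for k in(0,1): L[k].append(onz(c,(xs[k],y),.134))
L=[np.array(l) for l in L]
for l in L: p=np.polyfit(l[:,0],l[:,1],1);print("line slope",p[0],"y at .6",np.polyval(p,.6),len(l))
mid=(L[0]+L[1])/2;p=np.polyfit(mid[:,0],mid[:,1],1);print("mid",p,np.polyval(p,.6),np.polyval(p,.7))
# front edge by gray gradient
g=c["frame"].astype(int).sum(2);E=[]
for x in list(range(60,145,10))+list(range(195,235,10)):
    col=g[70:100,x];y=70+np.argmin(np.diff(col))+.5;E.append(onz(c,(x,y),.134))
E=np.array(E);pe=np.polyfit(E[:,1],E[:,0],1);print("edge slope",pe[0],"x at y=.13",np.polyval(pe,.13),"res",(E[:,0]-np.polyval(pe,E[:,1])).std(), E[[0,-1]].round(4).tolist())
# filter in hand
top=.2384-.0731+.11
b=mask(c,(95,100,30),(125,255,255),(230,15,290,290))
for y in(40,80,150,200,260,280):
    x=np.where(b[y])[0]; print(y,x.min(),x.max()+1,[onz(c,(v-.5,y),top).round(4).tolist() for v in(x.min(),x.max()+1)])
for y in(24.5,283): print(onz(c,(257,y),top).round(4))
# door top edges z .13
for n,p in(("free out",(57,381)),("free in",(73,381)),("hinge-left",(54,128)),("hinge-right",(71,128))): print(n,onz(c,np.array(p)/1.5-.2,.13).round(4))
```

```text
line slope 0.018735621797733342 y at .6 0.13722963684176953 13
line slope 0.01686084043516184 y at .6 0.10945383225083455 13
mid [0.01780002 0.11266121] 0.12334121611462685 0.1251212176940465
edge slope -0.01343689851545361 x at y=.13 0.590232993325999 res 0.00037485160674293925 [[0.589, 0.2174, 0.134], [0.5907, 0.0781, 0.134]]
40 240 275 [[0.6104, 0.0587, 0.2753], [0.6109, 0.0451, 0.2753]]
80 241 275 [[0.5956, 0.058, 0.2753], [0.5961, 0.0443, 0.2753]]
150 241 274 [[0.567, 0.0575, 0.2753], [0.5675, 0.0432, 0.2753]]
200 242 273 [[0.5439, 0.0565, 0.2753], [0.5444, 0.0424, 0.2753]]
260 244 271 [[0.5128, 0.0549, 0.2753], [0.5132, 0.0418, 0.2753]]
280 243 271 [[0.5014, 0.0552, 0.2753], [0.5019, 0.0412, 0.2753]]
[0.6161 0.0521 0.2753]
[0.4999 0.0479 0.2753]
free out [0.4227 0.2687 0.13  ]
free in [0.4231 0.2578 0.13  ]
hinge-left [0.5876 0.2407 0.13  ]
hinge-right [0.588 0.231 0.13 ]
```

Emit:
apply_moves(
  increments=[
    {"x": -0.1, "y": -0.13, "z": 0, "turn": 0.006, "gripper": -1},
    {"x": -0.176, "y": -0.248, "z": 0, "turn": 0.013, "gripper": -1},
    {"x": -0.176, "y": -0.248, "z": 0.1, "turn": 0.013, "gripper": -1},
    {"x": -0.176, "y": -0.248, "z": 0.24, "turn": 0.013, "gripper": -1},
    {"x": -0.176, "y": -0.248, "z": 0.38, "turn": 0.013, "gripper": -1},
    {"x": -0.176, "y": -0.248, "z": 0.47, "turn": 0.013, "gripper": -1},
    {"x": -0.176, "y": -0.248, "z": 0.508, "turn": 0.013, "gripper": -1},
    {"x": -0.176, "y": -0.248, "z": 0.508, "turn": 0.013, "gripper": -1},
    {"x": -0.176, "y": -0.248, "z": 0.508, "turn": 0.013, "gripper": -1},
  ],
)

```text
clock: 5.35
position: [0.4636, 0.122, 0.0872]
tool_rot: [-3.141, -0.003, 0.013]
wrist_force: [0.5, 0.5, -1.4]
grip_width: 0.0122
grasp_force: 59.6
```

Run:
```python
from plant import r,cams
from h import *
o=r.get_obs();print(o["position"].round(4),o["tool_rot"].round(4),o["wrist_force"].round(1))
d={n:cams.capture(n) for n in("scene","side","wrist")};pickle.dump(d,open("c5.pkl","wb"))
w=d["wrist"]["frame"];s=d["side"]["frame"][120:220,195:335]
A=cv2.resize(w[:230],(512,230));B=cv2.resize(s,(512,366),interpolation=cv2.INTER_CUBIC)
cv2.imwrite("pics/m5.png",np.vstack([A,B])[:,:,::-1])
c=d["wrist"]
m=mask(c,(8,120,120),(20,255,255))
for y in range(2,60,4):
    n,_,st,ce=cv2.connectedComponentsWithStats(m[y:y+1]);print(y,np.round(ce[1:,0],1),end=' ')
top=o["position"][2]-.0731+.11;b=mask(c,(95,100,30),(125,255,255),(220,5,300,290));print(top)
for y in(15,30,50,80,150,200,250):
    x=np.where(b[y])[0]
    if len(x): print(y,x.min(),x.max()+1,onz(c,((x.min()+x.max())/2,y),top).round(4))
```

```text
[0.4636 0.122  0.0872] [-3.1413e+00 -2.7000e-03  1.3300e-02] [ 0.5  0.5 -1.4]
2 [] 6 [] 10 [] 14 [] 18 [] 22 [] 26 [] 30 [] 34 [] 38 [] 42 [] 46 [] 50 [] 54 [] 58 [] 0.12411291109324364
30 239 275 [0.5609 0.1234 0.1241]
50 239 275 [0.5538 0.1233 0.1241]
80 239 276 [0.5425 0.1229 0.1241]
150 241 280 [0.5137 0.1212 0.1241]
200 242 273 [0.4905 0.1222 0.1241]
250 244 271 [0.4647 0.1218 0.1241]
```

View pics/m5.png

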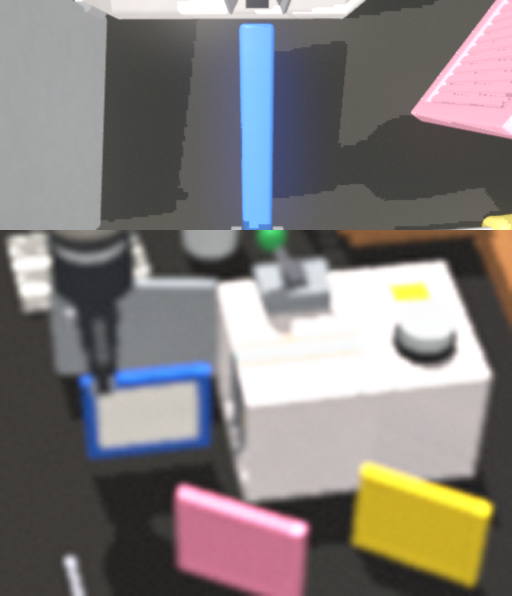

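The top part (wrist view) shows the cassette, columns 240-273, centred on the flared mouth, whose dark slot spans 246-270. The lower part (side view) shows it level and aligned in front of the slot. Next I'll insert it in stages.

Emit:
apply_moves(
  increments=[
    {"x": 0.06, "y": 0, "z": 0.004, "turn": 0, "gripper": -1},
    {"x": 0.1, "y": 0, "z": 0.005, "turn": 0, "gripper": -1},
    {"x": 0.13, "y": 0, "z": 0.005, "turn": 0, "gripper": -1},
    {"x": 0.16, "y": 0, "z": 0.005, "turn": 0, "gripper": -1},
    {"x": 0.19, "y": 0, "z": 0.005, "turn": 0, "gripper": -1},
    {"x": 0.19, "y": 0, "z": 0.005, "turn": 0, "gripper": -1},
  ],
)

```text
clock: 6.1
position: [0.5205, 0.1232, 0.0846]
tool_rot: [-3.141, -0.001, 0.014]
wrist_force: [0.0, 0.6, -2.0]
grip_width: 0.0121
grasp_force: 59.7
```

Emit:
apply_moves(
  increments=[
    {"x": 0.04, "y": 0, "z": 0, "turn": 0, "gripper": -1},
    {"x": 0.08, "y": 0, "z": 0, "turn": 0, "gripper": -1},
    {"x": 0.12, "y": 0, "z": 0, "turn": 0, "gripper": -1},
    {"x": 0.15, "y": 0, "z": 0, "turn": 0, "gripper": -1},
    {"x": 0.172, "y": 0, "z": 0, "turn": 0, "gripper": -1},
    {"x": 0.172, "y": 0, "z": 0, "turn": 0, "gripper": -1},
  ],
)

```text
clock: 6.7
position: [0.5711, 0.1239, 0.0843]
tool_rot: [-3.142, -0.0, 0.014]
wrist_force: [-0.8, -0.0, -2.0]
grip_width: 0.012
grasp_force: 59.7
```

Emit:
apply_moves(
  increments=[
    {"x": 0, "y": 0, "z": 0, "turn": 0, "gripper": 0},
    {"x": 0, "y": 0, "z": 0, "turn": 0, "gripper": 0},
    {"x": 0, "y": 0, "z": 0, "turn": 0, "gripper": 0},
    {"x": -0.05, "y": 0, "z": 0, "turn": 0, "gripper": 0},
    {"x": -0.15, "y": 0, "z": 0, "turn": 0, "gripper": 0},
    {"x": -0.2, "y": 0, "z": 0, "turn": 0, "gripper": 0},
    {"x": -0.2, "y": 0, "z": 0, "turn": 0, "gripper": -1},
    {"x": -0.2, "y": 0, "z": 0, "turn": 0, "gripper": -1},
    {"x": -0.2, "y": 0, "z": 0, "turn": 0, "gripper": -1},
    {"x": -0.2, "y": 0, "z": 0, "turn": 0, "gripper": -1},
  ],
)

```text
clock: 7.7
position: [0.5117, 0.1231, 0.0845]
tool_rot: [-3.141, -0.001, 0.014]
wrist_force: [-0.9, -0.3, 0.4]
grip_width: 0.0003
grasp_force: 0.0
```

Emit:
apply_moves(
  increments=[
    {"x": 0.05, "y": 0, "z": 0, "turn": 0, "gripper": -1},
    {"x": 0.09, "y": 0, "z": 0, "turn": 0, "gripper": -1},
    {"x": 0.12, "y": 0, "z": 0, "turn": 0, "gripper": -1},
    {"x": 0.15, "y": 0, "z": 0, "turn": 0, "gripper": -1},
    {"x": 0.175, "y": 0, "z": 0, "turn": 0, "gripper": -1},
    {"x": 0.195, "y": 0, "z": 0, "turn": 0, "gripper": -1},
    {"x": 0.195, "y": 0, "z": 0, "turn": 0, "gripper": -1},
  ],
)

```text
clock: 8.4
position: [0.5702, 0.1239, 0.0842]
tool_rot: [-3.141, -0.001, 0.014]
wrist_force: [-0.7, 0.5, 1.2]
grip_width: -0.0004
grasp_force: 0.0
```

Emit:
apply_moves(
  increments=[
    {"x": 0.01, "y": 0, "z": 0, "turn": 0, "gripper": -1},
    {"x": 0.02, "y": 0, "z": 0, "turn": 0, "gripper": -1},
    {"x": 0.028, "y": 0, "z": 0, "turn": 0, "gripper": -1},
    {"x": 0.028, "y": 0, "z": 0, "turn": 0, "gripper": -1},
  ],
)

```text
clock: 8.8
position: [0.5779, 0.1241, 0.0844]
tool_rot: [-3.142, -0.001, 0.015]
wrist_force: [-0.4, -0.5, -0.0]
grip_width: -0.0002
grasp_force: 0.1
```

Emit:
apply_moves(
  increments=[
    {"x": 0.008, "y": 0, "z": 0, "turn": 0, "gripper": -1},
    {"x": 0.014, "y": 0, "z": 0, "turn": 0, "gripper": -1},
    {"x": 0.014, "y": 0, "z": 0, "turn": 0, "gripper": -1},
  ],
)

```text
clock: 9.1
position: [0.5807, 0.1242, 0.0843]
tool_rot: [3.141, 0.002, 0.015]
wrist_force: [-3.5, 0.2, 2.4]
grip_width: -0.0004
grasp_force: 2.0
```

Run:
```python
from plant import r,cams
from h import *
o=r.get_obs();print(o["position"].round(4),o["wrist_force"].round(1))
c=cams.capture("wrist");d=cams.capture("side")
pickle.dump((c,d),open("c6.pkl","wb"))
A=cv2.resize(c["frame"][:,100:400],(600,768))[150:600];B=cv2.resize(d["frame"][120:220,215:335],(200,167))
cv2.imwrite("pics/w6.png",A[:,:,::-1])
```

```text
[0.5807 0.1242 0.0843] [-3.5  0.2  2.4]
```

View pics/w6.png

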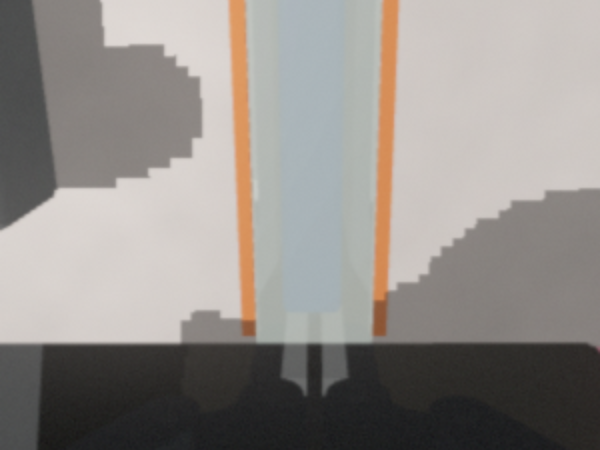

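Through the clear roof window the bluish cassette (columns 280-342) lies inside the slot, its end at row 312 near the roof edge (row 343) with the finger tips against it. I'll press a little more to be sure it seats.

Emit:
apply_moves(
  increments=[
    {"x": 0.008, "y": 0, "z": 0, "turn": 0, "gripper": -1},
    {"x": 0.008, "y": 0, "z": 0, "turn": 0, "gripper": -1},
    {"x": 0.008, "y": 0, "z": 0, "turn": 0, "gripper": -1},
  ],
)

```text
clock: 9.5
position: [0.5806, 0.1242, 0.0842]
tool_rot: [3.14, 0.007, 0.016]
wrist_force: [-9.0, -0.8, 7.1]
grip_width: -0.0004
grasp_force: 4.6
```

Run:
```python
from h import *
c,d=pickle.load(open("c6.pkl","rb"))
print(onz(c,(258,246.3),.134),onz(c,(255,230.8),.12),onz(c,(255,230.8),.115))
```

```text
[0.59122858 0.12312636 0.134     ] [0.59160608 0.12450254 0.12      ] [0.589107   0.12449565 0.115     ]
```

Emit:
apply_moves(
  increments=[
    {"x": 0.015, "y": 0, "z": 0, "turn": 0, "gripper": -1},
    {"x": 0.015, "y": 0, "z": 0, "turn": 0, "gripper": -1},
    {"x": 0.015, "y": 0, "z": 0, "turn": 0, "gripper": -1},
  ],
)

```text
clock: 9.8
position: [0.5804, 0.1243, 0.084]
tool_rot: [3.139, 0.016, 0.017]
wrist_force: [-18.1, -2.9, 12.0]
grip_width: 0.0003
grasp_force: 9.0
```

The tool stopped dead at x 0.5804 while the force rose to 18 N, and the cassette's end measures flush with the front plane, so it is home. Now I'll back off, rise, and check the door and bystander positions.

Emit:
apply_moves(
  increments=[
    {"x": -0.07, "y": 0, "z": 0, "turn": 0, "gripper": -1},
    {"x": -0.2, "y": 0, "z": 0, "turn": 0, "gripper": -1},
    {"x": -0.3, "y": 0, "z": -0.1, "turn": -0.06, "gripper": -1},
    {"x": -0.33, "y": 0, "z": -0.25, "turn": -0.15, "gripper": -1},
    {"x": -0.33, "y": 0, "z": -0.4, "turn": -0.24, "gripper": -1},
    {"x": -0.33, "y": 0, "z": -0.55, "turn": -0.33, "gripper": -1},
    {"x": -0.33, "y": 0, "z": -0.55, "turn": -0.42, "gripper": -1},
    {"x": -0.33, "y": 0, "z": -0.55, "turn": -0.51, "gripper": -1},
    {"x": -0.33, "y": 0, "z": -0.55, "turn": -0.6, "gripper": -1},
    {"x": -0.33, "y": 0, "z": -0.55, "turn": -0.69, "gripper": -1},
    {"x": -0.33, "y": 0, "z": -0.55, "turn": -0.78, "gripper": -1},
    {"x": -0.33, "y": 0, "z": -0.55, "turn": -0.89, "gripper": -1},
  ],
)

```text
clock: 11.0
position: [0.4912, 0.1228, 0.2498]
tool_rot: [3.138, -0.001, 1.396]
wrist_force: [-0.2, -0.1, 0.3]
grip_width: -0.0
grasp_force: 0.0
```

Run:
```python
from plant import r,cams
from h import *
o=r.get_obs();print(o["position"].round(4),o["tool_rot"].round(4),o["q"].round(2),o["wrist_force"].round(1))
d={n:cams.capture(n) for n in("scene","wrist")};pickle.dump(d,open("c7.pkl","wb"))
d0=pickle.load(open("c0.pkl","rb"));s=d0["scene"]
P=lambda x,y:(195+x/5-.4,120+y/5-.4)
for n,p,z in(("tray",(415,75),.025),("tray",(455,15),.025),("tray",(587,48),.025),("tray",(550,135),.025),("tinL",(630,50),.085),("tinR",(712,50),.085),("tinF",(670,80),.085),("pinkTop",(310,352),.1),("pinkTop",(380,458),.1)): print(n,onz(s,P(*p),z).round(3))
c4=pickle.load(open("c4.pkl","rb"))
for p in((568,88),(588,98),(445,215),(473,248)): print("pink?",onz(c4,np.array(p)/1.5,.1).round(3))
# blue within the extractor mouth
print(blobs(mask(d["wrist"],(90,60,40),(125,255,255)),4))
H=np.array([.5905,.2285]);a=.016;R=np.array([[np.cos(a),-np.sin(a)],[np.sin(a),np.cos(a)]])
pos=o["position"];yaw=o["tool_rot"][2]
for th,off in((1.74,.061),(1.74,.026)):
    X=H+R@(.145*np.array([-np.sin(th),-np.cos(th)])+off*np.array([-np.cos(th),np.sin(th)]));print(X.round(4),"units",(body(X-pos[:2],yaw)/.3).round(3),"yaw",np.pi+a-th)
```

```text
[0.4912 0.1228 0.2498] [ 3.1379e+00 -1.2000e-03  1.3956e+00] [ 0.26  0.26 -0.68  1.53  0.17  1.41 -0.6 ] [-0.2 -0.1  0.3]
tray [0.396 0.377 0.025]
tray [0.387 0.472 0.025]
tray [0.521 0.497 0.025]
tray [0.546 0.373 0.025]
tinL [0.581 0.454 0.085]
tinR [0.646 0.493 0.085]
tinF [0.63  0.437 0.085]
pinkTop [ 0.524 -0.01   0.1  ]
pinkTop [ 0.624 -0.068  0.1  ]
pink? [ 0.622 -0.061  0.1  ]
pink? [ 0.617 -0.075  0.1  ]
pink? [0.54  0.009 0.1  ]
pink? [ 0.518 -0.012  0.1  ]
[([347.3, 139.8], [333, 128, 28, 28, 435])]
[0.4565 0.3109] units [ 0.597 -0.223] yaw 1.4175926535897931
[0.4512 0.2763] units [ 0.481 -0.221] yaw 1.4175926535897931
```

Emit:
apply_moves(
  increments=[
    {"x": 0.15, "y": -0.06, "z": 0, "turn": -0.014, "gripper": -1},
    {"x": 0.3, "y": -0.12, "z": 0, "turn": -0.014, "gripper": -1},
    {"x": 0.45, "y": -0.18, "z": 0, "turn": -0.014, "gripper": -1},
    {"x": 0.6, "y": -0.223, "z": 0, "turn": -0.014, "gripper": -1},
    {"x": 0.6, "y": -0.223, "z": 0.08, "turn": -0.014, "gripper": -1},
    {"x": 0.6, "y": -0.223, "z": 0.22, "turn": -0.014, "gripper": -1},
    {"x": 0.6, "y": -0.223, "z": 0.36, "turn": -0.014, "gripper": -1},
    {"x": 0.6, "y": -0.223, "z": 0.48, "turn": -0.014, "gripper": -1},
    {"x": 0.6, "y": -0.223, "z": 0.567, "turn": -0.014, "gripper": -1},
    {"x": 0.6, "y": -0.223, "z": 0.567, "turn": -0.014, "gripper": -1},
  ],
)

```text
clock: 12.1
position: [0.4542, 0.3095, 0.0754]
tool_rot: [-3.136, 0.005, 1.409]
wrist_force: [-0.3, -0.2, 0.3]
grip_width: -0.0002
grasp_force: 0.0
```

```bash
cat > arc.py <<'E'
import sys;from plant import r;from h import *
# rows for door angles given; commanded pose taken as the measured one
H=np.array([.5905,.2285]);a=.016;R=np.array([[np.cos(a),-np.sin(a)],[np.sin(a),np.cos(a)]])
o=r.get_obs();pos=o["position"];yaw=o["tool_rot"][2];print(pos.round(4),o["tool_rot"].round(3),o["wrist_force"].round(1),o["q"].round(2))
for th in np.linspace(*map(float,sys.argv[1:3]),int(sys.argv[3])):
    X=H+R@(.145*np.array([-np.sin(th),-np.cos(th)])+.026*np.array([-np.cos(th),np.sin(th)]))
    dy=(np.pi+a-th-yaw+np.pi)%(2*np.pi)-np.pi
    print(round(th,3),X.round(3),(body(X-pos[:2],yaw)/.3).round(3),"turn",round(-dy/(np.pi/2),3))
E
python3 arc.py 1.74 0.8 9
```

```text
[0.4542 0.3095 0.0754] [-3.136  0.005  1.409] [-0.3 -0.2  0.3] [-0.13  0.52 -0.7   1.67  0.36  1.09 -1.09]
1.74 [0.451 0.276] [-0.111  0.008] turn -0.005
1.622 [0.447 0.26 ] [-0.168  0.001] turn -0.08
1.505 [0.444 0.243] [-0.226  0.002] turn -0.155
1.388 [0.443 0.225] [-0.283  0.009] turn -0.23
1.27 [0.445 0.208] [-0.339  0.023] turn -0.305
1.152 [0.448 0.191] [-0.393  0.043] turn -0.379
1.035 [0.453 0.175] [-0.444  0.07 ] turn -0.454
0.918 [0.461 0.159] [-0.492  0.102] turn -0.529
0.8 [0.47  0.144] [-0.535  0.14 ] turn -0.604
```

Emit:
apply_moves(
  increments=[
    {"x": -0.1, "y": 0.008, "z": 0, "turn": -0.005, "gripper": -1},
    {"x": -0.14, "y": 0.005, "z": 0, "turn": -0.04, "gripper": -1},
    {"x": -0.17, "y": 0.001, "z": 0, "turn": -0.08, "gripper": -1},
    {"x": -0.225, "y": 0.002, "z": 0, "turn": -0.155, "gripper": -1},
    {"x": -0.283, "y": 0.009, "z": 0, "turn": -0.23, "gripper": -1},
    {"x": -0.34, "y": 0.023, "z": 0, "turn": -0.305, "gripper": -1},
    {"x": -0.393, "y": 0.043, "z": 0, "turn": -0.38, "gripper": -1},
    {"x": -0.444, "y": 0.07, "z": 0, "turn": -0.454, "gripper": -1},
    {"x": -0.492, "y": 0.102, "z": 0, "turn": -0.53, "gripper": -1},
    {"x": -0.535, "y": 0.14, "z": 0, "turn": -0.604, "gripper": -1},
    {"x": -0.535, "y": 0.14, "z": 0, "turn": -0.604, "gripper": -1},
  ],
)

```text
clock: 13.2
position: [0.4756, 0.1447, 0.0808]
tool_rot: [3.139, 0.003, 2.353]
wrist_force: [1.1, 0.1, -0.3]
grip_width: -0.0002
grasp_force: 0.0
```

```bash
python3 arc.py 0.7 0.1 7
python3 - <<'E'
from plant import cams
from h import *
c=cams.capture("scene");q=cams.capture("side");pickle.dump((c,q),open("c8.pkl","wb"))
for k in(c,q):
    m=mask(k,(5,130,120),(22,255,255)); print(blobs(m,6))
E
```

```text
[0.4756 0.1447 0.0808] [3.139e+00 3.000e-03 2.353e+00] [ 1.1  0.1 -0.3] [ 0.38  0.47 -0.93  1.81  0.43  1.07  0.07]
0.7 [0.479 0.133] [-0.036 -0.021] turn -0.066
0.6 [0.489 0.122] [-0.085 -0.022] turn -0.13
0.5 [0.5   0.112] [-0.134 -0.018] turn -0.194
0.4 [0.512 0.104] [-0.182 -0.01 ] turn -0.257
0.3 [0.525 0.097] [-0.229  0.004] turn -0.321
0.2 [0.538 0.091] [-0.275  0.022] turn -0.385
0.1 [0.552 0.086] [-0.319  0.044] turn -0.448
[([473.0, 63.7], [365, 0, 147, 149, 9427]), ([355.6, 219.3], [274, 109, 142, 275, 3739]), ([17.7, 372.8], [0, 361, 40, 23, 356]), ([190.6, 28.0], [177, 17, 26, 23, 332]), ([102.2, 50.8], [89, 39, 33, 32, 282]), ([86.7, 6.9], [69, 0, 32, 19, 279])]
[([334.1, 145.4], [280, 63, 134, 237, 4018]), ([297.9, 327.9], [286, 315, 25, 26, 478]), ([313.1, 240.4], [306, 235, 16, 9, 51]), ([392.9, 17.6], [389, 14, 7, 7, 16]), ([406.6, 14.5], [403, 13, 7, 5, 13]), ([458.3, 66.7], [456, 64, 6, 6, 13])]
```

Emit:
apply_moves(
  increments=[
    {"x": -0.036, "y": -0.021, "z": 0, "turn": -0.066, "gripper": -1},
    {"x": -0.085, "y": -0.022, "z": 0, "turn": -0.13, "gripper": -1},
    {"x": -0.134, "y": -0.018, "z": 0, "turn": -0.194, "gripper": -1},
    {"x": -0.182, "y": -0.01, "z": 0, "turn": -0.257, "gripper": -1},
    {"x": -0.229, "y": 0.004, "z": 0, "turn": -0.321, "gripper": -1},
    {"x": -0.275, "y": 0.022, "z": 0, "turn": -0.385, "gripper": -1},
    {"x": -0.31, "y": 0.04, "z": 0, "turn": -0.44, "gripper": -1},
    {"x": -0.31, "y": 0.04, "z": 0, "turn": -0.44, "gripper": -1},
  ],
)

```text
clock: 14.1
position: [0.5481, 0.0905, 0.0797]
tool_rot: [3.14, 0.001, 3.049]
wrist_force: [-0.3, 0.2, -0.3]
grip_width: -0.0
grasp_force: 0.0
```

```bash
python3 arc.py 0.1 -0.04 5
python3 - <<'E'
from plant import cams
from h import *
s=cams.capture("scene");q=cams.capture("side");pickle.dump((s,q),open("c9.pkl","wb"))
a=s["frame"][115:225,260:345];b=q["frame"][115:205,205:325]
im=np.hstack([cv2.resize(a,(386,500),interpolation=cv2.INTER_CUBIC),cv2.resize(b,(400,300),interpolation=cv2.INTER_CUBIC)[[*range(300)]+[299]*200]])
cv2.imwrite("pics/d9.png",im[:,:,::-1])
E
```

```text
[0.5481 0.0905 0.0797] [3.140e+00 1.000e-03 3.049e+00] [-0.3  0.2 -0.3] [ 0.5   0.65 -1.04  1.65  0.6   1.19  0.8 ]
0.1 [0.552 0.086] [-0.016 -0.013] turn -0.006
0.065 [0.557 0.085] [-0.033 -0.015] turn -0.028
0.03 [0.562 0.084] [-0.05  -0.017] turn -0.05
-0.005 [0.568 0.083] [-0.067 -0.019] turn -0.072
-0.04 [0.573 0.082] [-0.084 -0.02 ] turn -0.095
```

Emit:
apply_moves(
  increments=[
    {"x": -0.016, "y": -0.01, "z": 0, "turn": -0.006, "gripper": -1},
    {"x": -0.033, "y": -0.015, "z": 0, "turn": -0.028, "gripper": -1},
    {"x": -0.05, "y": -0.017, "z": 0, "turn": -0.05, "gripper": -1},
    {"x": -0.06, "y": -0.018, "z": 0, "turn": -0.065, "gripper": -1},
    {"x": -0.06, "y": -0.018, "z": 0, "turn": -0.065, "gripper": -1},
  ],
)

```text
clock: 14.7
position: [0.5641, 0.0835, 0.0796]
tool_rot: [-3.142, 0.001, -3.129]
wrist_force: [0.0, 0.9, -0.5]
grip_width: -0.0003
grasp_force: 0.0
```

Emit:
apply_moves(
  increments=[
    {"x": -0.01, "y": 0, "z": 0, "turn": 0, "gripper": -1},
    {"x": -0.02, "y": 0, "z": 0, "turn": 0, "gripper": -1},
    {"x": -0.03, "y": 0, "z": 0, "turn": 0, "gripper": -1},
    {"x": -0.03, "y": 0, "z": 0, "turn": 0, "gripper": -1},
  ],
)

```text
clock: 15.1
position: [0.5646, 0.083, 0.0793]
tool_rot: [-3.137, -0.017, -3.127]
wrist_force: [-19.5, -3.3, 13.7]
grip_width: 0.0
grasp_force: 9.4
```

Emit:
apply_moves(
  increments=[
    {"x": 0.05, "y": 0, "z": 0, "turn": 0, "gripper": -1},
    {"x": 0.2, "y": 0, "z": 0, "turn": 0, "gripper": -1},
    {"x": 0.3, "y": 0, "z": -0.1, "turn": 0, "gripper": -1},
    {"x": 0.3, "y": 0, "z": -0.25, "turn": 0, "gripper": -1},
    {"x": 0.3, "y": 0, "z": -0.37, "turn": 0, "gripper": -1},
    {"x": 0.3, "y": 0, "z": -0.37, "turn": 0, "gripper": -1},
    {"x": 0.3, "y": 0, "z": -0.37, "turn": 0, "gripper": -1},
  ],
)

```text
clock: 15.8
position: [0.4842, 0.0816, 0.1911]
tool_rot: [-3.141, 0.003, -3.131]
wrist_force: [-0.6, 0.4, 0.4]
grip_width: 0.0004
grasp_force: 0.0
```

Run:
```python
from plant import cams,r
from h import *
o=r.get_obs();print(o["position"].round(4),o["tool_rot"].round(3),o["q"].round(2))
d={n:cams.capture(n) for n in("scene","side","wrist")};pickle.dump(d,open("c10.pkl","wb"))
s,q,w=d["scene"],d["side"],d["wrist"]
g=[blobs(mask(k,(45,90,40),(80,255,255),roi),1)[0][0] for k,roi in((s,(280,130,340,175)),(q,(250,110,290,140)))]
X,e=tri([s,q],g);print("ball",X.round(4),e)
print("units to (.585,ball y)",(body(np.array([.585,X[1]])-o["position"][:2],o["tool_rot"][2])/.3).round(3))
a=cv2.resize(s["frame"][130:205,260:345],(400,353),interpolation=cv2.INTER_CUBIC);b=cv2.resize(q["frame"][110:200,205:325],(400,300),interpolation=cv2.INTER_CUBIC);b=cv2.copyMakeBorder(b,0,53,0,0,cv2.BORDER_CONSTANT)
f=cv2.copyMakeBorder(cv2.resize(w["frame"][:247],None,fx=1,fy=1),0,0,0,288,cv2.BORDER_CONSTANT)
cv2.imwrite("pics/d10.png",np.vstack([np.hstack([a,b]),f])[:,:,::-1])
```

```text
[0.4842 0.0816 0.1911] [-3.141e+00  3.000e-03 -3.131e+00] [ 0.7   0.43 -1.2   1.67  0.41  1.33  1.  ]
ball [0.6366 0.2031 0.2099] 0.0005905579900768442
units to (.585,ball y) [-0.34   0.401]
```

View pics/d10.png

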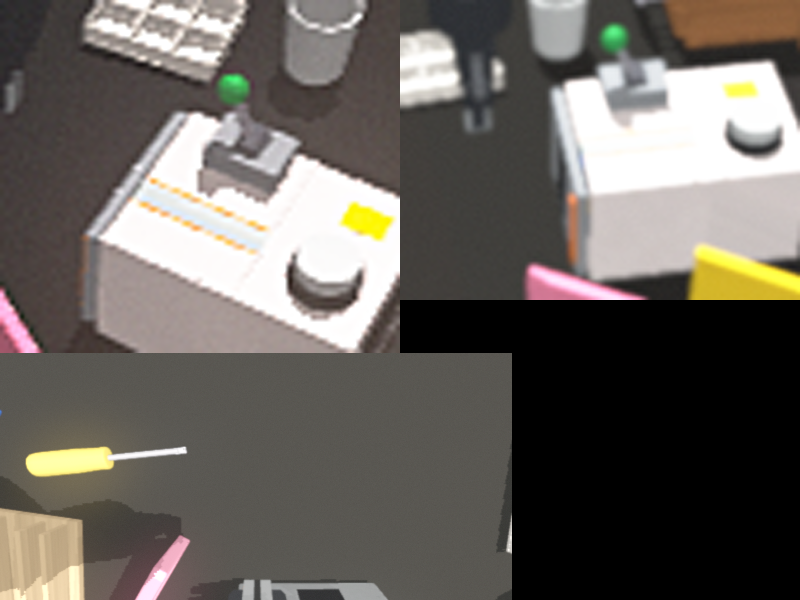

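The scene and side views show the door lying parallel along the front, with its orange strip at the right edge (85,245 and 573,230) and the lever still towards the door. Joint 3 is close to its limit, so I'll turn the tool back and measure the door's gap with the wrist camera before touching the lever.

Emit:
apply_moves(
  increments=[
    {"x": -0.05, "y": 0.08, "z": -0.1, "turn": 0.09, "gripper": -1},
    {"x": -0.1, "y": 0.16, "z": -0.16, "turn": 0.18, "gripper": -1},
    {"x": -0.1, "y": 0.16, "z": -0.16, "turn": 0.27, "gripper": -1},
    {"x": -0.1, "y": 0.16, "z": -0.16, "turn": 0.36, "gripper": -1},
    {"x": -0.1, "y": 0.16, "z": -0.16, "turn": 0.45, "gripper": -1},
    {"x": -0.1, "y": 0.16, "z": -0.16, "turn": 0.54, "gripper": -1},
    {"x": -0.1, "y": 0.16, "z": -0.16, "turn": 0.63, "gripper": -1},
    {"x": -0.1, "y": 0.16, "z": -0.16, "turn": 0.72, "gripper": -1},
    {"x": -0.1, "y": 0.16, "z": -0.16, "turn": 0.81, "gripper": -1},
    {"x": -0.1, "y": 0.16, "z": -0.16, "turn": 0.9, "gripper": -1},
    {"x": -0.1, "y": 0.16, "z": -0.16, "turn": 1, "gripper": -1},
    {"x": -0.1, "y": 0.16, "z": -0.16, "turn": 1, "gripper": -1},
  ],
)

```text
clock: 17.15
position: [0.512, 0.1299, 0.2368]
tool_rot: [-3.139, 0.001, 1.583]
wrist_force: [0.1, -0.5, -0.2]
grip_width: 0.0
grasp_force: 0.0
```

Emit:
apply_moves(
  increments=[
    {"x": 0, "y": 0, "z": 0, "turn": 0.09, "gripper": -1},
    {"x": 0, "y": 0, "z": 0, "turn": 0.18, "gripper": -1},
    {"x": 0, "y": 0, "z": 0, "turn": 0.27, "gripper": -1},
    {"x": 0, "y": 0, "z": 0, "turn": 0.36, "gripper": -1},
    {"x": 0, "y": 0, "z": 0, "turn": 0.45, "gripper": -1},
    {"x": 0, "y": 0, "z": 0, "turn": 0.54, "gripper": -1},
    {"x": 0, "y": 0, "z": 0, "turn": 0.63, "gripper": -1},
    {"x": 0, "y": 0, "z": 0, "turn": 0.72, "gripper": -1},
    {"x": 0, "y": 0, "z": 0, "turn": 0.81, "gripper": -1},
    {"x": 0, "y": 0, "z": 0, "turn": 0.9, "gripper": -1},
    {"x": 0, "y": 0, "z": 0, "turn": 0.99, "gripper": -1},
    {"x": 0, "y": 0, "z": 0, "turn": 0.99, "gripper": -1},
  ],
)

```text
clock: 18.35
position: [0.5122, 0.1301, 0.2372]
tool_rot: [3.141, 0.002, 0.031]
wrist_force: [-0.0, -0.0, -0.3]
grip_width: -0.0001
grasp_force: 0.0
```

Run:
```python
from plant import cams,r
from h import *
o=r.get_obs();print(o["position"].round(4),o["tool_rot"].round(3),o["q"].round(2))
w=cams.capture("wrist");pickle.dump(w,open("c11.pkl","wb"))
g=w["frame"].astype(int).sum(2)
# predicted rows of door edges/roof edge for a few columns at y
for y in(.07,.085,.1,.18,.2,.215):
    p=proj(w,[.592,y,.134]);a=proj(w,[.575,y,.13]);x=int(round(p[0]));print(y,p.round(1),a.round(1),g[max(0,int(p[1])-8):int(a[1])+12,x].tolist())
```

```text
[0.5122 0.1301 0.2372] [3.141e+00 2.000e-03 3.100e-02] [ 0.13  0.3  -0.54  1.49  0.15  1.39 -1.95]
0.07 [330.3  84.1] [327.2 104.6] [641, 641, 641, 640, 641, 641, 642, 643, 613, 524, 465, 294, 160, 144, 207, 341, 417, 443, 460, 462, 470, 465, 462, 462, 458, 456, 443, 417, 367, 258, 197, 174, 155, 148, 147, 152, 140, 146, 143, 144]
0.085 [312.5  83.5] [310. 104.] [634, 635, 634, 630, 631, 629, 631, 632, 626, 546, 435, 374, 230, 168, 201, 277, 377, 433, 452, 466, 469, 466, 466, 467, 465, 465, 458, 436, 411, 348, 319, 237, 176, 158, 161, 152, 144, 156, 145, 153, 149]
0.1 [294.7  82.9] [292.8 103.5] [642, 644, 641, 644, 644, 643, 643, 642, 641, 632, 527, 422, 332, 212, 174, 234, 305, 408, 449, 467, 475, 476, 475, 471, 473, 469, 471, 460, 440, 410, 283, 180, 162, 163, 154, 160, 156, 154, 154, 154, 150]
0.18 [199.3  79.7] [200.7 100.5] [665, 668, 667, 663, 663, 665, 665, 665, 666, 668, 664, 640, 629, 575, 374, 214, 216, 287, 364, 432, 475, 498, 503, 502, 506, 501, 502, 504, 503, 482, 448, 389, 255, 184, 174, 174, 182, 167, 174, 180, 174]
0.2 [175.4  78.9] [177.5  99.7] [678, 678, 680, 677, 678, 680, 676, 679, 680, 680, 678, 668, 545, 414, 365, 337, 365, 381, 332, 390, 446, 484, 501, 504, 499, 502, 501, 502, 497, 497, 470, 436, 323, 208, 181, 185, 171, 175, 173, 166, 169]
0.215 [157.4  78.3] [160.2  99.2] [677, 676, 674, 673, 674, 674, 677, 675, 677, 680, 680, 667, 503, 384, 335, 300, 297, 294, 320, 404, 451, 484, 499, 501, 502, 502, 500, 504, 498, 490, 461, 418, 288, 194, 165, 167, 165, 158, 171, 167, 163]
```

The door's outer edge lies a constant 19 px (about 15 mm) in front of the roof edge at every y, so it is parallel and seated; at 0.04 rad the free edge would be 6 px off. Now the lever.

Emit:
apply_moves(
  increments=[
    {"x": 0.1, "y": -0.12, "z": 0.05, "turn": 0, "gripper": -1},
    {"x": 0.2, "y": -0.236, "z": 0.12, "turn": 0, "gripper": -1},
    {"x": 0.25, "y": -0.236, "z": 0.157, "turn": 0, "gripper": -1},
    {"x": 0.3, "y": -0.235, "z": 0.157, "turn": 0, "gripper": -1},
    {"x": 0.35, "y": -0.234, "z": 0.157, "turn": 0, "gripper": -1},
    {"x": 0.39, "y": -0.233, "z": 0.157, "turn": 0, "gripper": -1},
    {"x": 0.43, "y": -0.231, "z": 0.157, "turn": 0, "gripper": -1},
    {"x": 0.47, "y": -0.23, "z": 0.157, "turn": 0, "gripper": -1},
    {"x": 0.5, "y": -0.229, "z": 0.157, "turn": 0, "gripper": -1},
    {"x": 0.52, "y": -0.229, "z": 0.157, "turn": 0, "gripper": -1},
    {"x": 0.52, "y": -0.229, "z": 0.157, "turn": 0, "gripper": -1},
  ],
)

```text
clock: 19.5
position: [0.667, 0.203, 0.1902]
tool_rot: [3.142, 0.001, 0.03]
wrist_force: [0.5, -0.0, -0.6]
grip_width: -0.0001
grasp_force: 0.0
```

Emit:
apply_moves(
  increments=[
    {"x": 0.015, "y": 0, "z": 0, "turn": 0, "gripper": -1},
    {"x": 0.025, "y": 0, "z": 0, "turn": 0, "gripper": -1},
    {"x": 0.025, "y": 0, "z": 0, "turn": 0, "gripper": -1},
  ],
)

```text
clock: 19.8
position: [0.6684, 0.2034, 0.1901]
tool_rot: [3.139, 0.013, 0.032]
wrist_force: [-10.2, -1.5, 4.3]
grip_width: 0.0001
grasp_force: 5.0
```

Solid stop at x 0.668, as predicted. I'll press a little more, then back off clear of everything.

Emit:
apply_moves(
  increments=[
    {"x": 0.008, "y": 0, "z": 0, "turn": 0, "gripper": -1},
    {"x": 0.008, "y": 0, "z": 0, "turn": 0, "gripper": -1},
    {"x": -0.03, "y": 0, "z": 0, "turn": 0, "gripper": -1},
    {"x": -0.15, "y": 0, "z": 0, "turn": 0, "gripper": -1},
    {"x": -0.3, "y": 0.02, "z": -0.05, "turn": 0, "gripper": -1},
    {"x": -0.45, "y": 0.08, "z": -0.12, "turn": 0, "gripper": -1},
    {"x": -0.55, "y": 0.2, "z": -0.2, "turn": 0, "gripper": -1},
    {"x": -0.55, "y": 0.25, "z": -0.2, "turn": 0, "gripper": -1},
    {"x": -0.55, "y": 0.25, "z": -0.2, "turn": 0, "gripper": -1},
    {"x": -0.55, "y": 0.25, "z": -0.2, "turn": 0, "gripper": -1},
  ],
)

```text
clock: 20.8
position: [0.5111, 0.124, 0.2507]
tool_rot: [-3.141, 0.001, 0.028]
wrist_force: [0.4, 0.5, -0.2]
grip_width: -0.0001
grasp_force: 0.0
```

Run:
```python
from plant import cams,r
from h import *
o=r.get_obs();print(o["position"].round(4),o["wrist_force"].round(1))
d0=pickle.load(open("c0.pkl","rb"))
s,q,w=[cams.capture(n) for n in("scene","side","wrist")]
B=[blobs(mask(k,(45,90,40),(80,255,255),roi),1) for k,roi in((s,(280,120,360,185)),(q,(250,100,310,145)))];print(B)
X,e=tri([s,q],[b[0][0] for b in B]);print("ball",X.round(4),e,"lean from pivot .663:",np.arctan2(X[0]-.663,X[2]-.156))
g=w["frame"].astype(int).sum(2)
for y in(.07,.085,.1,.18,.2,.215):
    p=proj(w,[.592,y,.134]);x=int(round(p[0]));i=max(0,int(p[1])-8)
    col=g[i:i+50,x];print(y,p.round(1),"roof",i+np.argmax(col<550),"door", i+20+np.argmax(col[20:]<320))
# change check for bystanders
for n,c in(("scene",s),("side",q)):
    df=(np.abs(c["frame"].astype(int)-d0[n]["frame"]).sum(2)>90).astype(np.uint8);df=cv2.morphologyEx(df,cv2.MORPH_OPEN,np.ones((3,3)));print(n,[b[1] for b in blobs(df,8,20)])
```

```text
[0.5111 0.124  0.2507] [ 0.4  0.5 -0.2]
[[([321.2, 153.6], [319, 151, 6, 6, 30])], [([283.4, 120.0], [279, 116, 9, 9, 61])]]
ball [0.6886 0.2044 0.2067] 0.0003640132115981166 lean from pivot .663: 0.46729123835703723
0.07 [321.9  82.5] roof 84 door 103
0.085 [304.9  81.9] roof 83 door 103
0.1 [287.9  81.4] roof 83 door 102
0.18 [196.8  78.4] roof 84 door 101
0.2 [173.9  77.7] roof 81 door 100
0.215 [156.8  77.1] roof 81 door 100
scene [[4, 30, 74, 109, 2627], [20, 133, 45, 71, 1660], [120, 0, 87, 46, 1440], [108, 49, 30, 60, 623], [263, 67, 22, 33, 621], [61, 5, 35, 25, 565], [114, 13, 22, 54, 514], [94, 13, 22, 32, 479]]
side [[351, 125, 161, 157, 12149], [381, 241, 131, 143, 11436], [0, 101, 101, 218, 9752], [0, 20, 82, 148, 3764], [132, 0, 117, 45, 3395], [16, 0, 117, 41, 2648], [251, 137, 77, 56, 1684], [28, 19, 49, 42, 1089]]
```

The ball moved 52 mm against 57.5 mm expected for the full 1.0 rad. That could be measurement error or a slightly short push, so I'll press again somewhat harder at ball height, which costs little.

Emit:
apply_moves(
  increments=[
    {"x": 0.12, "y": -0.1, "z": 0.03, "turn": 0, "gripper": -1},
    {"x": 0.26, "y": -0.2, "z": 0.09, "turn": 0, "gripper": -1},
    {"x": 0.38, "y": -0.256, "z": 0.15, "turn": 0, "gripper": -1},
    {"x": 0.437, "y": -0.256, "z": 0.18, "turn": 0, "gripper": -1},
    {"x": 0.48, "y": -0.255, "z": 0.18, "turn": 0, "gripper": -1},
    {"x": 0.51, "y": -0.255, "z": 0.18, "turn": 0, "gripper": -1},
    {"x": 0.525, "y": -0.255, "z": 0.18, "turn": 0, "gripper": -1},
    {"x": 0.525, "y": -0.255, "z": 0.18, "turn": 0, "gripper": -1},
  ],
)

```text
clock: 21.75
position: [0.6666, 0.2058, 0.1958]
tool_rot: [-3.141, 0.002, 0.029]
wrist_force: [-0.8, 0.6, -0.3]
grip_width: 0.0003
grasp_force: 0.0
```

Emit:
apply_moves(
  increments=[
    {"x": 0.02, "y": 0, "z": 0, "turn": 0, "gripper": -1},
    {"x": 0.04, "y": 0, "z": 0, "turn": 0, "gripper": -1},
    {"x": 0.05, "y": 0, "z": 0, "turn": 0, "gripper": -1},
    {"x": 0.05, "y": 0, "z": 0, "turn": 0, "gripper": -1},
  ],
)

```text
clock: 22.15
position: [0.682, 0.205, 0.1971]
tool_rot: [3.141, -0.0, 0.028]
wrist_force: [0.4, 0.0, -0.5]
grip_width: 0.0
grasp_force: 0.0
```

Run:
```python
from plant import cams,r
from h import *
o=r.get_obs();print(o["position"].round(4),o["tool_rot"].round(3),o["wrist_force"].round(1))
s,q=[cams.capture(n) for n in("scene","side")]
B=[blobs(mask(k,(45,90,40),(80,255,255),roi),1) for k,roi in((s,(280,120,360,185)),(q,(250,100,310,145)))];print(B)
```

```text
[0.682  0.205  0.1971] [ 3.141 -0.     0.028] [ 0.4  0.  -0.5]
[[([321.3, 154.2], [319, 152, 6, 5, 26])], [([283.7, 120.8], [280, 118, 8, 7, 46])]]
```

Run:
```python
from plant import cams,r
from h import *
o=r.get_obs();print(o["position"].round(4),o["wrist_force"].round(1),o["grip_width"])
C=[cams.capture(n) for n in("scene","side","wrist")];pickle.dump(C,open("c12.pkl","wb"))
B=[]
for k,roi in zip(C,((280,120,360,185),(250,100,310,145),None)):
    b=blobs(mask(k,(45,90,40),(85,255,255),roi),2);B.append(b);print(b)
for z in(.19,.2,.21): print(z,onz(C[2],B[2][0][0],z).round(4) if B[2] else None)
w=C[2]; print("tcp px",proj(w,o["position"]),"ball expected px",proj(w,[.6886,.2044,.2067]),proj(w,[.70,.205,.2]))
print(tri(C,[b[0][0] for b in B]) if B[2] else '')
```

```text
[0.6815 0.2052 0.1972] [-1.1  0.   0. ] -0.0001815663245745479
[([321.2, 154.1], [319, 152, 6, 6, 28])]
[([283.6, 120.7], [279, 118, 9, 7, 47])]
[([266.3, 216.0], [243, 199, 45, 38, 1167])]
0.19 [0.6811 0.1987 0.19  ]
0.2 [0.6855 0.1991 0.2   ]
0.21 [0.6899 0.1996 0.21  ]
tcp px [255.67591818 220.03981806] ball expected px [257.43998765 215.53263686] [256.95175    192.36668109]
(array([0.68918941, 0.20001242, 0.20774055]), np.float64(0.001440275561604749))
```

Run:
```python
from h import *
C=pickle.load(open("c12.pkl","rb"));w=C[2];f=w["frame"].astype(int);g=mask(w,(45,90,40),(85,255,255))
for y in range(150,300,4):
    print(y,''.join('G' if g[y,x] else "0123456789"[min(9,f[y,x].sum()//77)] for x in range(190,330,2)))
```

```text
150 1111112222222222248777777777777777777777777778888888888888888888888888
154 1111111221222222268888888888888888888888888888888888888888888888888877
158 1111121122222222268888888888888888888888888888888888875555777777888877
162 1111111222222222268888888888888888888888888888888888655555555555566688
166 1111111111112222258888888888888888888888888888888887555555555555555555
170 1111111111122222258888888888888888888888888888877777555555555555555555
174 1111111112212222258888655555544444455454454555555555555555555555555555
178 1111111112111222248774333333333333333333333333333333455555555555555555
182 1111111121111222248654444434444444444444444433333333345555555555555555
186 1111111111111212248665665666655566555555555554344344444555555555555555
190 1111111111111221238666666666666666666666666654433333334555555555555555
194 1111111111111111138666666666666666666666666643334333335555555555555555
198 1111111111111111238666666666666665433333455643333333335555578888777777
202 11111111111111111376666666666653GGGGGGGGGGGG33333333335555588888887888
206 11111111111111111276566666665GGGGGGGGGGGGGGGGG
[... 1049 characters left out ...]
1111255778888888888888888
266 1111111111111111111111111111234411114432111111111146787888888888888888
270 1111111111111111111111111111111311113111111111111112788888888888888888
274 1111111111111111111111111111111111111111111111111111278888888888642222
278 1111111111111111111111111111111111111111111111111111112577888862122222
282 1111111111111111111111111111111111111111111111111111111111112222122222
286 1111111111111111111111111111111111111111111111111111111111111112121112
290 1111111111111111111111111111111111111111111111111111111111111111111111
294 1111111111111111111111111111111111111111111111111111111111111111111111
298 1111111111111111111111111111111111111111111111111111111111111111111111
```

Emit:
apply_moves(
  increments=[
    {"x": 0.015, "y": 0, "z": 0, "turn": 0, "gripper": -1},
    {"x": 0.03, "y": 0, "z": 0, "turn": 0, "gripper": -1},
    {"x": 0.03, "y": 0, "z": 0, "turn": 0, "gripper": -1},
  ],
)

```text
clock: 22.7
position: [0.6913, 0.2052, 0.1968]
tool_rot: [3.141, -0.0, 0.027]
wrist_force: [0.4, 0.8, -0.9]
grip_width: -0.0001
grasp_force: 0.0
```

```bash
cat > ball.py <<'E'
from plant import cams,r
from h import *
o=r.get_obs();print(o["position"].round(4),o["tool_rot"].round(3),o["wrist_force"].round(1))
C=[cams.capture(n) for n in("scene","side","wrist")];pickle.dump(C,open("cb.pkl","wb"))
for k,roi in zip(C,((280,120,360,185),(250,100,310,145),None)):
    m=mask(k,(45,90,40),(85,255,255),roi);b=blobs(m,1);c,_=cv2.findContours(m,cv2.RETR_EXTERNAL,cv2.CHAIN_APPROX_NONE)
    print(b, cv2.minEnclosingCircle(max(c,key=len)) if c else None)
w=C[2];print("tcp px",proj(w,o["position"]))
f=w["frame"].astype(int);g=mask(w,(45,90,40),(85,255,255))
for y in range(180,280,6): print(y,''.join('G' if g[y,x] else "0123456789"[min(9,f[y,x].sum()//77)] for x in range(200,330,3)))
E
python3 ball.py
```

```text
[0.6913 0.2052 0.1968] [ 3.141 -0.     0.027] [ 0.4  0.8 -0.9]
[([321.1, 154.4], [319, 152, 6, 6, 25])] ((321.1842041015625, 154.0263214111328), 2.9794886112213135)
[([283.2, 120.8], [279, 118, 9, 7, 50])] ((283.0, 121.0), 4.472236156463623)
[([269.3, 224.4], [245, 214, 42, 27, 510])] ((265.5, 232.5), 21.8289794921875)
tcp px [256.0852012  219.35680632]
180 11112122488888888888888888888886555555555555
186 11211222488655544444444444444445555555555555
192 11111122386333333333333333333333555555555555
198 11111211385555555555555555544334355555556888
204 11111112386666666666666666443444355588888788
210 11111111286666666666666666543433455578887778
216 1111111128566666653GGGGGG3333335455588888888
222 1111111128666665GGGGGGGGGGGG3665555588888888
228 111111112866664333212333GGGGG455555788888888
234 111111111866664334212333GGGGG365555788888888
240 11111111174111233321233321112365555888888888
246 11111111171111333311233321111365555788888888
252 11111111131111333311243331111364555888888888
258 11111111111111333311133331111264555788888887
264 11111111111111244411244421111155888888888887
270 11111111111111111211121111111113888888788887
276 11111111111111111111111111111111478888732222
```

The tips are passing over the ball: they sit higher above the nominal TCP than I assumed, so the first push ended on the ball's cap. I'll retract, go 22 mm lower (still clear of the lever base at 159 mm), and push again.

Emit:
apply_moves(
  increments=[
    {"x": -0.12, "y": 0, "z": 0, "turn": 0, "gripper": -1},
    {"x": -0.25, "y": 0.01, "z": 0, "turn": 0, "gripper": -1},
    {"x": -0.25, "y": 0.01, "z": 0.04, "turn": 0, "gripper": -1},
    {"x": -0.25, "y": 0.01, "z": 0.073, "turn": 0, "gripper": -1},
    {"x": -0.2, "y": 0.01, "z": 0.073, "turn": 0, "gripper": -1},
    {"x": -0.14, "y": 0.01, "z": 0.073, "turn": 0, "gripper": -1},
    {"x": -0.11, "y": 0.01, "z": 0.073, "turn": 0, "gripper": -1},
    {"x": -0.09, "y": 0.01, "z": 0.073, "turn": 0, "gripper": -1},
    {"x": -0.08, "y": 0.01, "z": 0.073, "turn": 0, "gripper": -1},
    {"x": -0.08, "y": 0.01, "z": 0.073, "turn": 0, "gripper": -1},
  ],
)

```text
clock: 23.85
position: [0.6639, 0.2009, 0.1732]
tool_rot: [3.139, 0.009, 0.028]
wrist_force: [-5.4, -1.7, -1.1]
grip_width: 0.0002
grasp_force: 2.9
```

Emit:
apply_moves(
  increments=[
    {"x": 0.01, "y": 0, "z": 0, "turn": 0, "gripper": -1},
    {"x": 0.02, "y": 0, "z": 0, "turn": 0, "gripper": -1},
    {"x": 0.03, "y": 0, "z": 0, "turn": 0, "gripper": -1},
    {"x": 0.03, "y": 0, "z": 0, "turn": 0, "gripper": -1},
  ],
)

```text
clock: 24.25
position: [0.6639, 0.2008, 0.1732]
tool_rot: [3.135, 0.027, 0.032]
wrist_force: [-23.7, -5.6, 7.3]
grip_width: 0.0003
grasp_force: 11.8
```

```bash
python3 ball.py
```

```text
[0.6639 0.2008 0.1732] [3.135 0.027 0.032] [-23.7  -5.6   7.3]
[([321.3, 153.7], [319, 151, 6, 6, 31])] ((321.1666564941406, 153.8333282470703), 3.0642406940460205)
[([284.0, 120.1], [281, 116, 7, 9, 53])] ((283.92425537109375, 120.19696807861328), 4.33273983001709)
[([258.4, 209.7], [232, 183, 54, 55, 2334])] ((258.47222900390625, 209.9166717529297), 27.450193405151367)
tcp px [255.57585765 220.38992763]
180 22122766666666666666644333343333355555555555
186 112227666666665GGGGGGGGG33333333455555555555
192 2122277666665GGGGGGGGGGGGGG33333455555555555
198 111226766665GGGGGGGGGGGGGGGG3333455555555555
204 11112576666GGGGGGGGGGGGGGGGGG333455555555555
210 12121576665GGGGGGGGGGGGGGGGGG333555588888888
216 11112476666GGGGGGGGGGGGGGGGGG333555788888888
222 111113766664GGGGGGGGGGGGGGGG3554555788888888
228 1111127666643GGGGGGGGGGGGGG33564555788888888
234 1111127666653333GGGGGGGG33346654555788888888
240 11111276663111233421234421114654555878888888
246 11111176651111333311234421111557888888888888
252 11111176631111333311243431111357888888878888
258 11111176611111333311133431111257888888888888
264 11111278611111244411144421111178888888888888
270 11111474111111111311121111111114888888888888
276 11112631111111111111111111111111488888832222
```

At ball height the tool meets the ball exactly where it was measured (0.664 + 0.011 ≈ 0.6756), and 24 N doesn't move it, so the lever is hard on its end stop. I'll retreat and do a last check.

Emit:
apply_moves(
  increments=[
    {"x": -0.05, "y": 0, "z": 0, "turn": 0, "gripper": -1},
    {"x": -0.15, "y": 0, "z": -0.02, "turn": 0, "gripper": -1},
    {"x": -0.3, "y": 0.02, "z": -0.12, "turn": 0, "gripper": -1},
    {"x": -0.45, "y": 0.1, "z": -0.2, "turn": 0, "gripper": -1},
    {"x": -0.55, "y": 0.22, "z": -0.26, "turn": 0, "gripper": -1},
    {"x": -0.55, "y": 0.25, "z": -0.26, "turn": 0, "gripper": -1},
    {"x": -0.55, "y": 0.25, "z": -0.26, "turn": 0, "gripper": -1},
    {"x": -0.55, "y": 0.25, "z": -0.26, "turn": 0, "gripper": -1},
  ],
)

```text
clock: 25.2
position: [0.5137, 0.1225, 0.2534]
tool_rot: [-3.141, -0.001, 0.027]
wrist_force: [0.4, 0.6, -0.0]
grip_width: 0.0003
grasp_force: 0.0
```

Run:
```python
from plant import cams,r
from h import *
o=r.get_obs();print(o["position"].round(4),o["wrist_force"].round(1),o["clock"])
s,q,w=[cams.capture(n) for n in("scene","side","wrist")]
B=[blobs(mask(k,(45,90,40),(80,255,255),roi),1) for k,roi in((s,(280,120,360,185)),(q,(250,100,310,145)))]
print("ball",tri([s,q],[b[0][0] for b in B]))
g=w["frame"].astype(int).sum(2)
for y in(.07,.085,.1,.18,.2,.215):
    p=proj(w,[.592,y,.134]);x=int(round(p[0]));i=max(0,int(p[1])-8);col=g[i:i+50,x];print(y,"roof",i+np.argmax(col<550),"door",i+20+np.argmax(col[20:]<320),end='; ')
d0=pickle.load(open("c0.pkl","rb"))["scene"]
# bystanders: colour centroids before/after
for n,lo,hi,roi in(("pink",(160,60,80),(175,255,255),(250,185,280,230)),("yellow",(24,120,100),(34,255,255),(285,200,315,250)),("driver",(24,120,100),(34,255,255),(205,195,245,225)),("pliers",(0,150,80),(6,255,255),(150,255,195,290)),("blower",(3,90,60),(15,255,255),(195,285,225,315)),("bigblue",(100,120,60),(125,255,255),(145,195,210,245))):
    print(n,[b[0][0] if (b:=blobs(mask(k,lo,hi,roi),1)) else None for k in(d0,s)])
```

```text
[0.5137 0.1225 0.2534] [ 0.4  0.6 -0. ] 25.2
ball (array([0.68879595, 0.20386959, 0.20721918]), np.float64(0.0004407388398908161))
0.07 roof 86 door 107; 0.085 roof 86 door 105; 0.1 roof 86 door 104; 0.18 roof 86 door 103; 0.2 roof 84 door 103; 0.215 roof 84 door 103; pink [[263.3, 207.3], [263.3, 207.1]]
yellow [[301.8, 226.4], [301.6, 226.3]]
driver [[223.1, 212.5], [223.0, 212.5]]
pliers [[167.7, 274.3], [167.7, 274.3]]
blower [[208.8, 302.1], [208.8, 302.1]]
bigblue [[177.3, 216.8], [177.1, 217.1]]
```

The door is shut and parallel, the lever is on its stop, and the bystanders I compared haven't moved. Handing in.

```bash
python3 -c "
from plant import r
print(r.sign_off())"
```

```text
the job is handed in; nothing more can be done
None
```

The fresh cassette is fully home, the door is shut on its catch, and the run lever was then pushed over to its stop; the ball's measured travel was about 5 mm short of the expected full swing, but 24 N did not move it further. I handed the job in at about 25 s.

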